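# Check a pump shaft for end float, shut its panel and lock two quarter-turn studs

## Task

Before closing up the pump drive, check its shaft's end float: push the red collar fully to its left-hand stop (as seen from the robot), then fully back to the right-hand stop. Then swing the open service panel shut and lock it with both yellow quarter-turn studs, pushing each one in and turning it ninety degrees clockwise until it springs back into its notch. Leave the bottles and the cup round the unit standing where they are.

Things in the scene. Friction and masses are not known exactly. Their poses are not given: they have to be found in the camera images.
- unit: Bench pump drive, fixed to the worktop: a white open-topped case 190 (x) x 250 (y) x 88 mm. Origin at the centre of its underside; x points from its vented front to its hinge side at the back, y to its left (as seen from its front, where the robot stands), z up. Its place varies and it is yawed up to 0.3 rad.
- panel_hinge (a point): Middle of the hinge line of the grey service panel: at [0.088, 0, 0.0925] m in the unit's frame; the hinge runs along the unit's y. The panel is 244 mm wide, 5 mm thick (half to either side of the hinge line's plane), its free edge 182 mm from the hinge. Friction (about 0.75 N m) holds it where it is left; it takes up to about 7 N near the free edge to swing it.
- panel (a joint): Service panel angle, rad: 0 = shut, lying level on the case; grows as it is opened upward and backward (pi/2 = upright). It starts about upright. The outer face, which carries the studs, looks backward while the panel stands open and upward when it is shut.
- panel_edge (a point): Middle of the panel's free edge, on its outer face. The panel's outer face is bare along the middle, 110 mm wide between the two studs.
- shaft (a joint): Pump shaft position along the unit's y axis, m: 0 = against its right-hand (-y) stop, 0.014 = against its left-hand (+y) stop. The collar is midway across the unit (y = 0, and x = 0) at 0.007. Stays where it is left (friction 1.5 N).
- collar (a point): Centre of the red collar (disc 46 mm across, 10 mm thick along the unit's y) on the middle of the steel shaft (12 mm across, along the unit's y) in the case's bay; moves with the shaft. On the shaft's axis, 50 mm above the worktop (collar top at 73 mm). To either side of the collar 33 mm of bare shaft is free before a brass ring 28 mm across. The shut panel covers the bay.
- left_stud (a point): Left stud, captive in the panel 148 mm from the hinge line, 85 mm to the +y side of the middle. Point: on its axis, on top of the yellow head disc (60 mm across, 4 mm thick), 20 mm out from the outer face when sprung out. A black fin 52 long, 7 thick, 22 mm tall stands across the disc, outward from this point. Site x runs along the fin, z out of the panel.
- left_push (a joint): How far the left stud is pushed in along its axis, m: 0 = sprung out, 0.013 = fully in. Spring: 3.4 N at 0, 8.4 N at 0.013. With the panel shut it turns only while pushed in, more than 9 mm for the whole turn. Let go at the end of the turn it springs back into a notch, to rest at about 0.006, and holds the panel.
- left_turn (a joint): Turn of the left stud, rad, growing clockwise seen from outside (from above with the panel shut): 0 = unlocked, fin square to the hinge line; pi/2 = locked, fin parallel to the hinge line, against a stop. It starts at 0. A stud turned before the panel is shut stops the panel from closing.
- right_stud (a point): Right stud, captive in the panel 148 mm from the hinge line, 85 mm to the -y side of the middle. Point: on its axis, on top of the yellow head disc (60 mm across, 4 mm thick), 20 mm out from the outer face when sprung out. A black fin 52 long, 7 thick, 22 mm tall stands across the disc, outward from this point. Site x runs along the fin, z out of the panel.
- right_push (a joint): How far the right stud is pushed in along its axis, m: 0 = sprung out, 0.013 = fully in. Spring: 3.4 N at 0, 8.4 N at 0.013. With the panel shut it turns only while pushed in, more than 9 mm for the whole turn. Let go at the end of the turn it springs back into a notch, to rest at about 0.006, and holds the panel.
- right_turn (a joint): Turn of the right stud, rad, growing clockwise seen from outside (from above with the panel shut): 0 = unlocked, fin square to the hinge line; pi/2 = locked, fin parallel to the hinge line, against a stop. It starts at 0. A stud turned before the panel is shut stops the panel from closing.
- sink_bottle3_mid (a point): Bystander: loose cream reagent bottle, 44 mm across, 125 mm tall, standing upright near the unit; the point is its centre, half-way up.
- sink_bottle1_mid (a point): Bystander: loose dark red reagent bottle, 47 mm across, 120 mm tall, standing upright near the unit; the point is its centre, half-way up.
- sample_cup_b_mid (a point): Bystander: loose specimen cup with red cap, 52 mm across, 64 mm tall, standing upright near the unit; the point is its centre, half-way up.
- oil_dropper_mid (a point): Bystander: loose white dropper bottle, 27 mm across, 74 mm tall, standing upright near the unit; the point is its centre, half-way up.

How it is judged (in metres and radians):
On the way, in this order (a step that is already met when the one before it is completed fails the run):
1. the shaft is pushed to its left-hand stop (value of joint shaft above 0.0125 m), for 0.05 s.
2. then the shaft is pushed back to its right-hand stop (value of joint shaft below 0.0015 m), for 0.05 s.
3. then the panel is shut (value of joint panel below 0.03 rad), for 0.2 s.
4. then both studs are turned to the lock position and sprung back into their notches (value of joint each of left_turn, right_turn above 1.42 rad and value of joint left_push between 0.003 and 0.0078 m and value of joint right_push between 0.003 and 0.0078 m), for 0.2 s.
At the end, for the whole second after the job is handed in: The panel is shut (within 0.03 rad) and at rest, both studs are turned to the lock position (more than 1.42 rad) and have sprung back into their notches (push between 3 and 7.8 mm) (all of step 4 and value of joint panel below 0.03 rad and velocity of joint panel between -0.05 and 0.05 rad/s); the robot touches nothing.
It fails at once if one of the bottles or the cup round the unit is moved more than 30 mm or tipped by more than 0.4 rad (distance of any of sink_bottle3_mid, sink_bottle1_mid, sample_cup_b_mid, oil_dropper_mid from where it was at the start of the episode above 0.03 m or angle between any of sink_bottle3_mid, sink_bottle1_mid, sample_cup_b_mid, oil_dropper_mid's own z axis and vertical above 0.4 rad).
It fails at once if a stud is forced round by brute strength without being pushed in ((value of joint left_turn between 0.36 and 0.9 rad and value of joint left_push below 0.004 m and value of joint panel below 0.03 rad) or (value of joint right_turn between 0.36 and 0.9 rad and value of joint right_push below 0.004 m and value of joint panel below 0.03 rad)).
It also fails if it takes over 69 s, if anything falls off the work surface, if the arm or the gripper's body presses on something with over 40 N, if the wrist force passes 120 N, or if a joint passes its speed limit or range.

## Robot

A 6-joint arm with a two-finger parallel gripper is mounted at the origin on a cart in front of the work surface, level with it; the furniture and walls round the work are solid. World frame = base frame: x ahead of the robot, y to its left, z up, the work surface at z = 0. Lengths are in mm, angles in rad, forces in N, time in s.
With the tool pointing down it reaches from about 350 to 875 mm from the base axis. Payload 4.2 kg.
Tool frame: the origin (TCP) lies midway between the tips of the shut fingers; the grasp point (between the pads) lies 19 mm behind it (arm.grip_point_offset is the z of the grasp point in the tool frame, in mm); z points along the fingers, x is the direction in which the jaws open and shut, and the axes are right-handed (so a half turn about z gives the same grasp; the last joint's range is limited). The gripper opens to 85 mm and grips with 20 to 120 N. Pads are 22 mm wide; open, the fingers measure 114 mm over their backs; the gripper's body (76 mm by 85 mm) begins 54 mm behind the grasp point. The pads swing forward as they close: fully open they stand 13 mm farther back than shut.
Start: joints at [1.481, 0.385, 0.008, 0, -1.194, -0.259], TCP at [213.574, 587.355, 231.312] pointing down, gripper open.
Joint ranges: [-3.14, 3.14], [-1.21, 2.06], [-1.07, 1.41], [-3.16, 2.05], [-2.99, -0.16], [-3.1, 3.1]. Speed limits (rad/s): [2.79, 2.79, 3.14, 3.14, 3.14, 3.14].

## Interface

Orientations are given as a unit quaternion [x, y, z, w].
In Python, from bench import arm gives the robot as it stands.
- The arm moves only by the shell command python3 -m jog 'ROWS'. ROWS is JSON, a list of rows, each an object of numbers: "hand": the finger opening in mm, from 0 to 85.4; "dx", "dy", "dz": the shift along the tool's x, y, z in mm; "rx", "ry", "rz": the turn, a rotation vector about the tool's x, y, z in rad. A call has 1 to 5 rows; each row shifts and turns the commanded pose from where the row before left it, along the tool's axes as they then stand; what a row does not reach is not made up. A row lasts 1/12 s, in which the tool goes at most 41.7 mm and 7.16 degrees, less where a joint would pass 70% of its speed; a pose out of reach is approached as far as the arm can. A call with a gripper value outside its range is refused whole. The fingers move at their own pace and stop on an object; the grip force is fixed at half the most. Time passes only in rows, so rows that do not move let the fingers close. It gives the time, the measured TCP pose, the force and the opening at its end, in the units of the state.
- arm.read_state(): the state, without advancing time (a new reading comes with each control period).
- arm.get_image(name): name is "scene" or "top"; returns a dict with "img" (400x640x3 uint8, red, green, blue), "depth" (400x640 float32, mm along the optical axis (not along the pixel's ray), 0 where there is no reading), "intrinsics" (3x3 intrinsics, pixels), "R" (3x3) and "t" (3): a world point X has camera coordinates R X + t. Camera axes: x right, y down, z forward; pixel columns grow to the right and rows downward; lengths in mm; the calibration is good to about 2 mm. A picture is of the moment at which its call begins.
- arm.job_done(): hands the job in, once; it reports no verdict.
The state is a dict: "clock": time; "joints": joint angles; "joint_vel": joint speeds; "joint_efforts": joint torques, N m; "position": TCP position; "ee_rot": TCP orientation; "contact_force": force on the tool from outside, world axes, zero at the start; "wrist_torque": the same for the moment, N m; "gripper_width": finger opening in mm.
Only numpy, scipy, OpenCV 4.12 (cv2) and the standard library are available. Lean on these libraries where they do the work, as an engineer would, in place of code of your own. Each camera call takes 0.05 s, during which the arm holds its last target.

## Working session

There is one attempt and no reset: what is moved stays moved. The work goes in short steps, Python scripts to look and compute and a shell command to move; the robot and the scene stay as the last step left them, time stands still between calls to the robot, and variables do not carry over. Pictures are saved under pics/ and viewed, and the job is handed in when it is done.

```bash
ls; mkdir -p pics
python3 - <<'E'
from bench import arm
import cv2,json
s=arm.read_state();print(s)
for n in("scene","top"):
    d=arm.get_image(n);cv2.imwrite(f"pics/{n}0.png",d["img"][:,:,::-1]);print(n,d["intrinsics"],d["R"],d["t"])
E
```

```text
pics
{'clock': 0.0, 'joints': array([ 1.48059235e+00,  3.85555337e-01,  6.61569111e-03, -5.00960328e-04,
       -1.19400096e+00, -2.58574024e-01]), 'joint_vel': array([-5.78757006e-04, -1.58236427e-03,  9.83439928e-05, -1.13735024e-03,
        4.00808093e-04, -1.89392311e-03]), 'joint_efforts': array([-6.08408627e-04, -3.92285013e+01,  1.88403726e+01,  4.18639228e+00,
       -4.55453672e-03, -8.45890526e-06]), 'position': array([213.39022794, 586.81575328, 230.21806585]), 'ee_rot': array([-5.73618289e-01,  8.19122003e-01, -6.68982195e-04, -8.69565407e-04]), 'contact_force': array([-0.61599538,  0.3783774 ,  0.52177301]), 'wrist_torque': array([-0.03094222, -0.04401961, -0.01978057]), 'gripper_width': 85.57845224163168}
scene [[401.54623178   0.         327.84341537]
 [  0.         401.54623178 194.85601963]
 [  0.           0.           1.        ]] [[-0.72527425 -0.68844996 -0.00373001]
 [-0.52245896  0.55391674 -0.64823829]
 [ 0.44834574 -0.46820176 -0.7614284 ]] [448.13599979 334.67596035 733.03973185]
top [[518.56196547   0.         323.75880078]
 [  0.         518.56196547 204.16052979]
 [  0.           0.           1.        ]] [[-0.02861889 -0.99953172 -0.01083035]
 [-0.99249276  0.02970288 -0.11864176]
 [ 0.11890789  0.00735365 -0.99287806]] [  82.04279581  544.15771856 1228.49599145]
```

View pics/scene0.png

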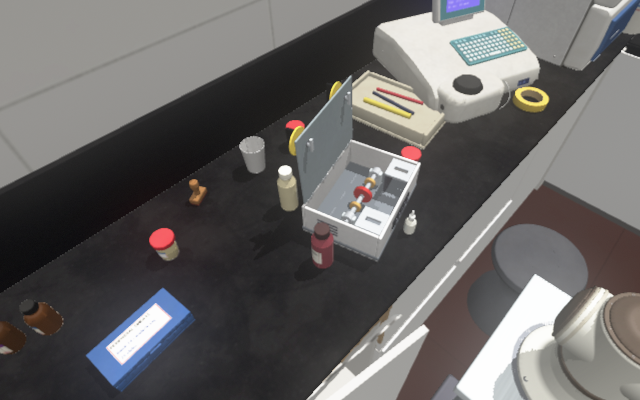

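View pics/top0.png

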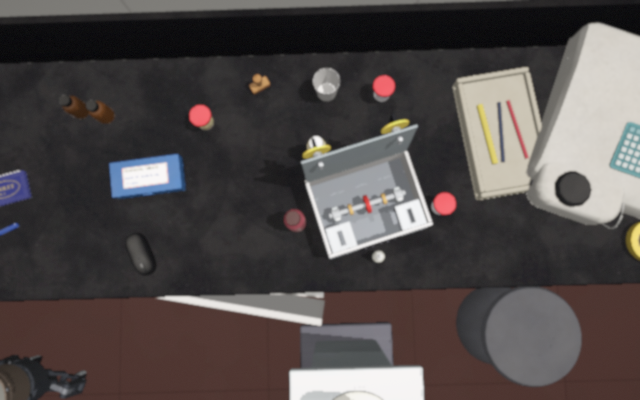

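```bash
cat > h.py <<'E'
from bench import arm
import cv2,numpy as np
def proj(d,X):
    c=np.atleast_2d(X)@d["R"].T+d["t"]; p=c@d["intrinsics"].T; return p[:,:2]/p[:,2:]
def cast(d,uv,z):
    uv=np.atleast_2d(uv).astype(float); r=np.c_[uv,np.ones(len(uv))]@np.linalg.inv(d["intrinsics"]).T@d["R"]
    C=-d["R"].T@d["t"]; return C+r*((z-C[2])/r[:,2])[:,None]
def cloud(d):
    v,u=np.mgrid[0:400,0:640]; r=np.c_[u.ravel(),v.ravel(),np.ones(u.size)]@np.linalg.inv(d["intrinsics"]).T
    return ((r*d["depth"].ravel()[:,None]-d["t"])@d["R"]).reshape(400,640,3)
def crop(d,n,u0,v0,w,h,k=5,pts=None):
    im=cv2.resize(d["img"][v0:v0+h,u0:u0+w,::-1],None,fx=k,fy=k,interpolation=cv2.INTER_CUBIC)
    if pts is not None:
        for p in pts: cv2.circle(im,(int((p[0]+.5-u0)*k),int((p[1]+.5-v0)*k)),3,(255,0,255),-1)
    cv2.imwrite("pics/"+n,im)
E
python3 - <<'E'
from h import *
for n,b in(("top",(280,100,190,170,4)),("scene",(260,70,180,210,3))):
    d=arm.get_image(n);crop(d,n+"1.png",*b)
    P=cloud(d);np.save(n+"P.npy",P);np.save(n+"I.npy",d["img"])
    hsv=cv2.cvtColor(d["img"],cv2.COLOR_RGB2HSV)
    for nm,m in(("red",((hsv[...,0]<8)|(hsv[...,0]>170))&(hsv[...,1]>150)&(hsv[...,2]>60)),("yel",(hsv[...,0]>18)&(hsv[...,0]<34)&(hsv[...,1]>150)&(hsv[...,2]>90))):
        k,l,st,c=cv2.connectedComponentsWithStats(m.astype(np.uint8))
        for i in range(1,k):
            if st[i,4]>12: q=P[l==i]; print(n,nm,c[i].round(),st[i,4],np.median(q,0).round(),q[:,2].max().round())
E
```

```text
top red [393.  84.] 29 [ 851. -117.    2.] 1285.0
top red [374.  85.] 31 [833. -65.  62.] 68.0
top red [192. 121.] 31 [760. 384.  61.] 65.0
top red [442. 195.] 39 [ 561. -220.    2.] 67.0
top red [367. 204.] 41 [539. -36.  70.] 78.0
top red [447. 214.] 15 [ 514. -230.   54.] 66.0
top yel [404. 124.] 16 [ 681. -104.  246.] 258.0
top yel [385. 130.] 19 [671. -67. 245.] 253.0
top yel [326. 149.] 15 [635.  57. 244.] 252.0
top yel [306. 155.] 26 [624.  98. 245.] 254.0
top yel [631. 241.] 123 [ 436. -677.   12.] 1285.0
scene red [294. 124.] 111 [835. -95.  64.] 267.0
scene red [417. 157.] 13 [ 512. -217.   62.] 67.0
scene red [365. 190.] 41 [534. -38.  71.] 76.0
scene red [162. 238.] 441 [765. 361.  64.] 777.0
scene yel [332.  93.] 18 [673. -71. 256.] 262.0
scene yel [295. 135.] 51 [628.  83. 258.] 777.0
```

View pics/top1.png

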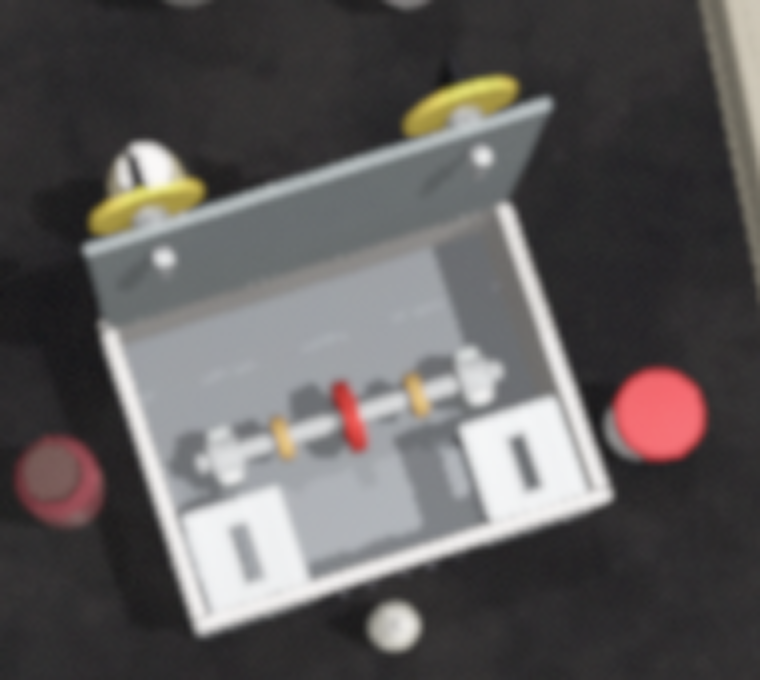

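View pics/scene1.png

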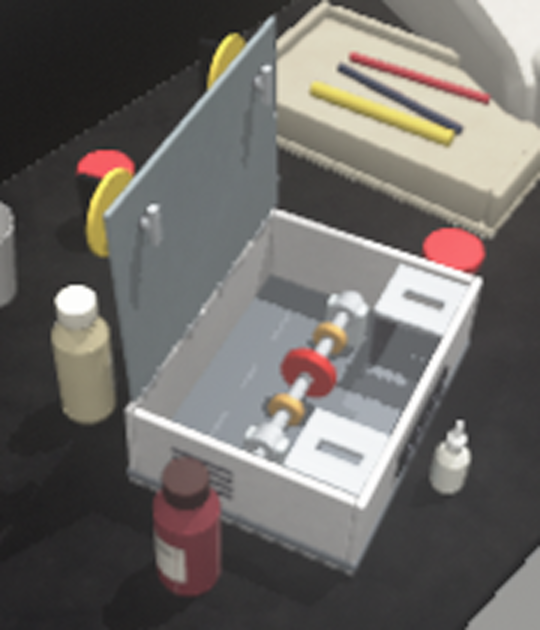

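Run:
```python
from h import *
d=arm.get_image("top");s=arm.get_image("scene")
uv=np.array([[330,258],[432.7,223.5],[406,151.2],[305.8,181]])
c=cast(d,uv,88);print(c.round(1));
e=c[0]-c[1];print(np.linalg.norm(e),np.arctan2(-e[0],e[1]))
e2=c[2]-c[1];print(np.linalg.norm(e2),np.arctan2(e2[1],e2[0]))
e3=c[3]-c[0];print(np.linalg.norm(e3),np.arctan2(e3[1],e3[0]));print(c.mean(0))
# fit
loc=np.array([[-95,125],[-95,-125],[95,-125],[95,125]])
A=loc-loc.mean(0);B=c[:,:2]-c[:,:2].mean(0)
th=np.arctan2((A[:,0]*B[:,1]-A[:,1]*B[:,0]).sum(),(A*B).sum());print("th",th)
R=np.array([[np.cos(th),-np.sin(th)],[np.sin(th),np.cos(th)]]);o=c[:,:2].mean(0);print("res",(B-A@R.T).round(1))
def W(p): return np.r_[o+R@np.array(p[:2]),p[2]]
L3=np.array([W((*l,88)) for l in loc]+[W((0,y,50)) for y in(-5,5)]+[W((0,0,73))])
crop(d,"t2.png",280,100,190,170,4,proj(d,L3));crop(s,"s2.png",260,70,180,210,3,proj(s,L3))
# panel
for n in("top","scene"):
    P=np.load(n+"P.npy").reshape(-1,3);q=(P[:,:2]-o)@R
    m=(abs(q[:,1])<50)&(P[:,2]>110)&(P[:,2]<290)&(q[:,0]>20)&(q[:,0]<150)
    X=np.c_[q[m],P[m,2]];k=np.polyfit(X[:,2]-92.5,X[:,0],1);print(n,m.sum(),k,X[:,2].max(), np.arctan2(1,-k[0]))
    for nm,lo,hi in(("drop",0,0),):pass
print("collar",W((0,0,73)))
```

```text
[[ 414.8   54.9   88. ]
 [ 487.2 -184.6   88. ]
 [ 659.2 -131.1   88. ]
 [ 595.5  106.1   88. ]]
250.17456704162723 0.2936094908062254
180.11448227108482 0.3013787256171738
187.78986556412482 0.2760544372499138
[539.1931787  -38.66093003  88.        ]
th 0.28187974489484613
res [[ 1.7 -0.1]
 [ 4.5  0.6]
 [-6.   1.2]
 [-0.2 -1.7]]
top 967 [6.41302168e-02 8.79452086e+01] 277.43871907649685 1.6348388441392738
scene 1420 [5.88798056e-02 8.78831463e+01] 277.13785581427453 1.629608231505096
collar [539.1931787  -38.66093003  73.        ]
```

View pics/t2.png

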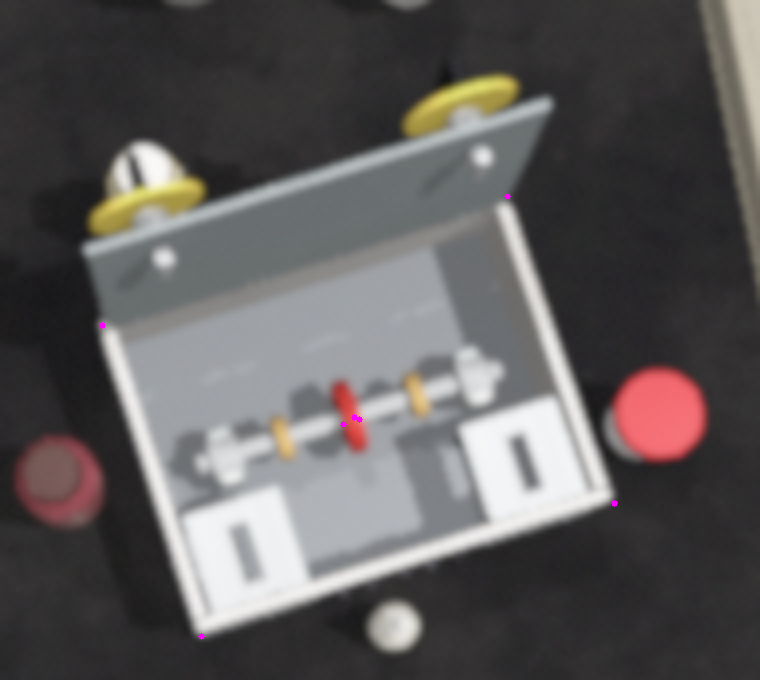

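View pics/s2.png

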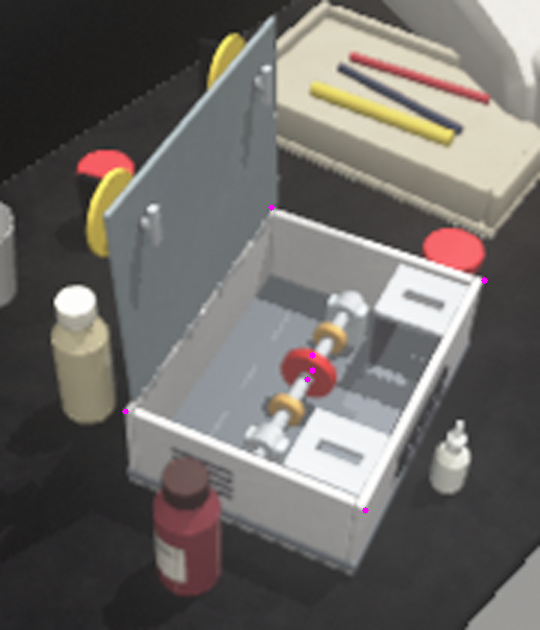

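Run:
```python
from h import *
o=np.array([539.2,-38.7]);th=.29
for n in("top","scene"):
    P=np.load(n+"P.npy").reshape(-1,3);I=np.load(n+"I.npy").reshape(-1,3).astype(int)
    for it in range(3):
        R=np.array([[np.cos(th),-np.sin(th)],[np.sin(th),np.cos(th)]])
        q=(P[:,:2]-o)@R
        m=(abs(q[:,1])<118)&(P[:,2]>110)&(P[:,2]<272)&(q[:,0]>60)&(q[:,0]<115)
        X=np.c_[q[m],P[m,2]-92.5]
        A=np.c_[X[:,1],X[:,2],np.ones(len(X))];w=np.ones(len(X),bool)
        for _ in range(6):
            k=np.linalg.lstsq(A[w],X[w,0],rcond=None)[0];r=X[:,0]-A@k;w=abs(r)<4
        th+=-np.arctan(k[0])
    print(n,w.sum(),"yaw",th,k)
    m=(P[:,2]>150)&(P[:,2]<274)&(abs(q[:,0]-k[2]-k[1]*(P[:,2]-92.5))<5)
    y=q[m,1];print("panel y",np.percentile(y,[0.3,1,50,99,99.7]))
    # case sides at rim
    m=(P[:,2]>83)&(P[:,2]<93)&(abs(q[:,1])<150)&(abs(q[:,0])<115)&(I.min(1)>150)
    print("rim",np.percentile(q[m],[.5,1,2,98,99,99.5],axis=0).round(1).tolist())
    hh=cv2.cvtColor(I.reshape(1,-1,3).astype(np.uint8),cv2.COLOR_RGB2HSV)[0].astype(int)
    m=((hh[:,0]<8)|(hh[:,0]>170))&(hh[:,1]>150)&(hh[:,2]>60)&(abs(q[:,0])<40)&(abs(q[:,1])<40)
    print("collar",np.median(np.c_[q[m],P[m,2]],0),m.sum())
    def comp(nm,c,z0,z1,rad):
        m=(np.hypot(*(P[:,:2]-c).T)<rad)&(P[:,2]>z0)&(P[:,2]<z1);print(nm,m.sum(),np.median(P[m],0).round(),P[m].min(0).round(),P[m].max(0).round())
    for z0 in(20,):
        lab=(P[:,2]>z0)&(P[:,2]<140)&((abs(q[:,0])>103)|(abs(q[:,1])>133))&(abs(q[:,0])<260)&(abs(q[:,1])<260)
        k_,l,st,c=cv2.connectedComponentsWithStats(lab.reshape(400,640).astype(np.uint8))
        for i in range(1,k_):
            if st[i,4]>25:
                u=l.ravel()==i;print("obj",st[i,4],np.median(P[u],0).round(),P[u].min(0).round(),P[u].max(0).round(),np.median(I[u],0))
```

```text
top 1987 yaw 0.2833224528657906 [-6.87196070e-10  5.81907678e-02  8.83843885e+01]
panel y [-6.56720528e+02 -6.34089627e+02  2.09579433e-02  1.21047499e+02
  1.22688978e+02]
rim [[-91.9, -123.1], [-91.7, -122.9], [-91.5, -122.3], [78.8, 125.6], [84.8, 126.1], [87.6, 126.3]]
collar [ 0.19059291  2.47089547 70.45763896] 41
obj 195 [813. -89.  62.] [ 803. -111.   21.] [830. -66.  68.] [230. 104. 110.]
obj 82 [682.  74. 125.] [669.  59.  86.] [692.  90. 130.] [237.  235.  229.5]
obj 39 [675.  96.  96.] [666.  89.  85.] [690. 101. 129.] [183. 179. 130.]
obj 403 [ 535. -217.   63.] [ 511. -246.   21.] [ 562. -193.   70.] [243. 107. 113.]
obj 365 [502. 134.  94.] [483. 114.  21.] [529. 159. 125.] [119.  78.  82.]
obj 98 [416. -58.  40.] [405. -72.  30.] [429. -48.  76.] [197. 195. 189.]
scene 3083 yaw 0.28220954166666695 [-1.02635009e-09  5.60129110e-02  8.81133391e+01]
panel y [-642.3244848  -121.33618305   16.46719395  121.29850016  121.94903859]
rim [[-92.5, -125.1], [-92.4, -124.3], [-92.2, -123.0], [91.3, 124.5], [92.2, 125.0], [92.7, 125.2]]
collar [-4.52349946  1.96764981 71.45281127] 41
obj 30 [ 822. -105.   64.] [ 807. -116.   62.] [832. -84.  68.] [246.  96. 100.]
obj 236 [ 535. -220.   64.] [ 510. -245.   44.] [ 561. -197.   68.] [247. 104. 109.]
obj 670 [666.  87.  86.] [655.  59.  20.] [695. 100. 130.] [145. 138. 117.]
obj 159 [414. -56.  40.] [403. -69.  20.] [428. -47.  76.] [182. 182. 176.]
obj 788 [496. 146.  87.] [483. 113.  20.] [528. 159. 123.] [109.  68.  73.]
```

```bash
python3 -m jog '[{"dx":26,"dy":-29,"hand":40},{"dx":26,"dy":-29,"hand":40},{"dx":26,"dy":-29,"hand":40},{"dx":26,"dy":-29,"hand":40},{"dx":26,"dy":-29,"hand":40}]'; python3 -c "
from bench import arm
print(arm.read_state()['joints'])"
```

```text
[ 1.48061193e+00  3.85008686e-01  7.50015421e-03 -1.26600678e-04
 -1.19403769e+00 -2.58593385e-01]$[0]: bad value
```

```bash
python3 -m jog --help; python3 -m jog '[{"hand":40.0,"dx":26.0,"dy":-29.0,"dz":0.0,"rx":0.0,"ry":0.0,"rz":0.0}]'
```

```text
clock: 0.38
position: [230.4, 556.8, 230.0]
ee_rot: [-0.575, 0.818, 0.0, 0.001]
contact_force: [1.1, -0.2, 0.5]
gripper_width: 75.6invalid input: not JSON, or not a number
```

```bash
python3 -m jog '[{"hand":40,"dx":26,"dy":-29,"dz":0,"rx":0,"ry":0,"rz":0},{"hand":40,"dx":26,"dy":-29,"dz":0,"rx":0,"ry":0,"rz":0},{"hand":40,"dx":26,"dy":-29,"dz":0,"rx":0,"ry":0,"rz":0},{"hand":40,"dx":26,"dy":-29,"dz":0,"rx":0,"ry":0,"rz":0},{"hand":40,"dx":26,"dy":-29,"dz":0,"rx":0,"ry":0,"rz":0}]'; python3 -c "
from bench import arm
print(arm.read_state()['joints'])"
```

```text
clock: 0.8
position: [324.2, 379.5, 231.4]
ee_rot: [-0.574, 0.819, 0.0, 0.0]
contact_force: [0.8, -0.4, 0.9]
gripper_width: 39.9
[ 1.18970413e+00  1.69515034e-01 -2.93140342e-01  4.02142310e-05
 -1.10782827e+00  3.28708198e-02]
```

```bash
python3 -m jog '[{"hand":40,"dx":26,"dy":-29,"dz":0,"rx":0,"ry":0,"rz":0},{"hand":40,"dx":26,"dy":-29,"dz":0,"rx":0,"ry":0,"rz":0},{"hand":40,"dx":26,"dy":-29,"dz":0,"rx":0,"ry":0,"rz":0},{"hand":40,"dx":26,"dy":-29,"dz":0,"rx":0,"ry":0,"rz":0},{"hand":40,"dx":26,"dy":-29,"dz":0,"rx":0,"ry":0,"rz":0}]' && python3 -m jog '[{"hand":40,"dx":26,"dy":-28,"dz":0,"rx":0,"ry":0,"rz":0},{"hand":40,"dx":26,"dy":-28,"dz":0,"rx":0,"ry":0,"rz":0},{"hand":40,"dx":26,"dy":-28,"dz":0,"rx":0,"ry":0,"rz":0},{"hand":40,"dx":26,"dy":-28,"dz":0,"rx":0,"ry":0,"rz":0},{"hand":40,"dx":26,"dy":-28,"dz":0,"rx":0,"ry":0,"rz":0}]' && python3 -m jog '[{"hand":28,"dx":15,"dy":-15,"dz":0,"rx":0,"ry":0,"rz":-0.12},{"hand":28,"dx":0,"dy":0,"dz":0,"rx":0,"ry":0,"rz":-0.12},{"hand":28,"dx":0,"dy":0,"dz":0,"rx":0,"ry":0,"rz":-0.12},{"hand":28,"dx":0,"dy":0,"dz":0,"rx":0,"ry":0,"rz":-0.12},{"hand":28,"dx":0,"dy":0,"dz":0,"rx":0,"ry":0,"rz":-0.12}]'
python3 -c "
from bench import arm
print(arm.read_state()['joints'])"
```

```text
clock: 1.22
position: [416.0, 207.8, 231.7]
ee_rot: [-0.574, 0.819, 0.0, 0.0]
contact_force: [1.4, 0.3, -1.2]
gripper_width: 39.8
clock: 1.63
position: [503.3, 37.7, 231.6]
ee_rot: [-0.574, 0.819, -0.0, 0.0]
contact_force: [1.1, 0.6, 0.6]
gripper_width: 40.1
clock: 2.05
position: [511.7, 19.9, 231.2]
ee_rot: [0.792, -0.611, -0.0, 0.0]
contact_force: [-0.3, 0.2, -0.9]
gripper_width: 28.1
[ 3.56175028e-01  1.92533145e-01 -2.64438749e-01 -1.14117912e-04
 -1.11392740e+00  1.47093403e+00]
```

```bash
cat > st.py <<'E'
from h import *
O=np.array([541.1,-38.1]);TH=.283
Ru=np.array([[np.cos(TH),-np.sin(TH)],[np.sin(TH),np.cos(TH)]])
s=arm.read_state()
from scipy.spatial.transform import Rotation as Ro
R=Ro.from_quat(s["ee_rot"]).as_matrix()
lp=(s["position"][:2]-O)@Ru
print("local tcp",lp.round(1),s["position"][2].round(1),"yawerr",round(np.arctan2(R[1,0],R[0,0])-TH+np.pi/2,3),"F",np.r_[s["contact_force"][:2]@Ru,s["contact_force"][2]].round(1),"T",s["wrist_torque"].round(2),"w",round(s["gripper_width"],1),"t",s["clock"],"j",s["joints"].round(2))
E
python3 -m jog '[{"hand":28,"dx":20,"dy":-4,"dz":0,"rx":0,"ry":0,"rz":-0.03},{"hand":28,"dx":20,"dy":-4,"dz":10,"rx":0,"ry":0,"rz":0},{"hand":28,"dx":22,"dy":-4,"dz":30,"rx":0,"ry":0,"rz":0},{"hand":28,"dx":0,"dy":0,"dz":40,"rx":0,"ry":0,"rz":0},{"hand":28,"dx":0,"dy":0,"dz":40,"rx":0,"ry":0,"rz":0}]'
python3 -m jog '[{"hand":28,"dx":0,"dy":0,"dz":5,"rx":0,"ry":0,"rz":0},{"hand":28,"dx":0,"dy":0,"dz":0,"rx":0,"ry":0,"rz":0}]'
python3 st.py
python3 - <<'E'
from h import *
d=arm.get_image("scene");crop(d,"s3.png",300,90,150,150,5)
d=arm.get_image("top");crop(d,"t3.png",300,120,150,140,5)
E
```

```text
clock: 2.47
position: [541.0, -37.0, 111.0]
ee_rot: [0.799, -0.602, 0.001, -0.001]
contact_force: [0.6, -0.0, -0.4]
gripper_width: 28.0
clock: 2.63
position: [538.4, -36.7, 104.3]
ee_rot: [0.799, -0.601, -0.002, 0.002]
contact_force: [0.1, -0.7, 1.0]
gripper_width: 28.1
local tcp [-2.2  2.1] 104.3 yawerr -0.002 F [-0.1 -0.7  1. ] T [ 0.02 -0.12  0.02] w 28.1 t 2.6333 j [ 0.23  0.37 -0.37  0.   -0.84  1.62]
```

View pics/s3.png

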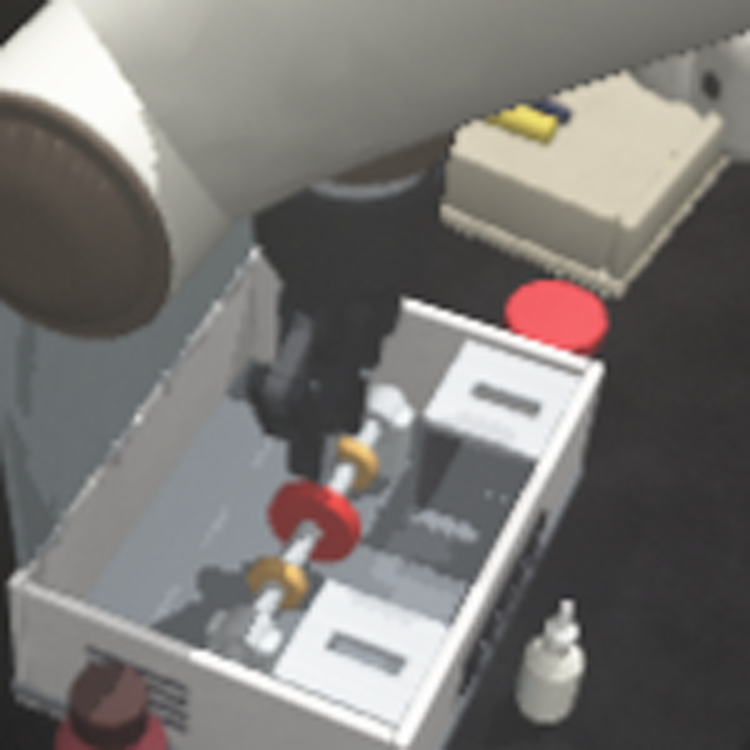

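View pics/t3.png

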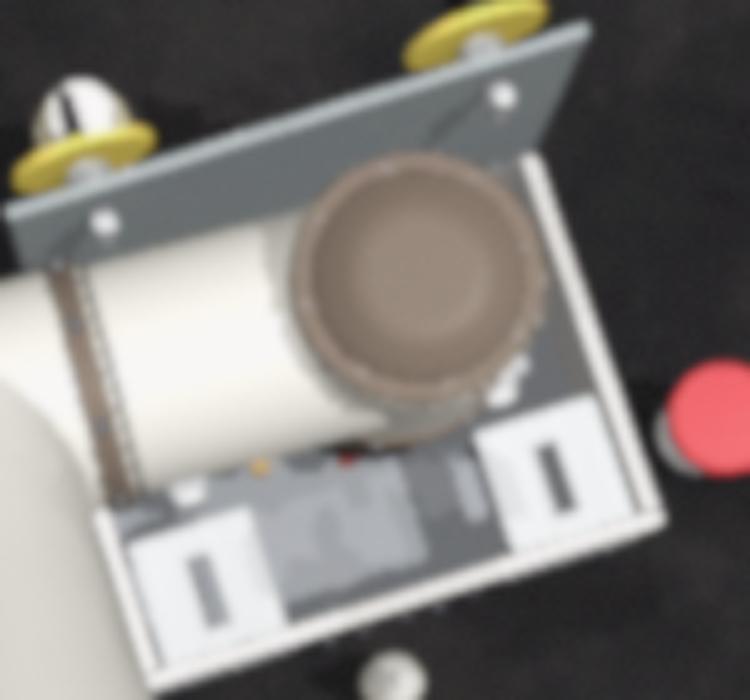

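Run:
```python
from h import *
import io,contextlib
with contextlib.redirect_stdout(io.StringIO()):
    from st import O,Ru,lp,s
d=arm.get_image("scene")
def W(x,y,z): return np.r_[O+Ru@np.array([x,y]),z]
z=s["position"][2]
pts=[W(lp[0],lp[1]+14,z),W(lp[0],lp[1]-14,z),W(0,2,73)]
print(proj(d,np.array(pts)).round(1)); crop(d,"s4.png",320,130,100,80,7,proj(d,np.array(pts)))
for n in("top","scene"):
    e=arm.get_image(n);P=cloud(e).reshape(-1,3);q=(P[:,:2]-O)@Ru
    P0=np.load(n+"P.npy").reshape(-1,3);new=abs(P-P0).max(1)>20
    m=new&(abs(q[:,1])<125)&(P[:,2]>120)&(P[:,2]<330)
    for a in range(120,330,30):
        k=m&(P[:,2]>=a)&(P[:,2]<a+30)
        if k.sum()>3: print(n,a,k.sum(),np.percentile(q[k,0],[1,99]).round(),np.percentile(q[k,1],[1,99]).round())
```

```text
[[360.5 182. ]
 [365.5 173.9]
 [362.4 188.4]]
top 120 11 [164. 436.] [-91.  91.]
top 150 4 [ 90. 447.] [-103.  115.]
top 210 6 [110. 432.] [-114.    6.]
top 240 30 [-37. 349.] [-84.  89.]
top 270 12 [-39. 100.] [ 4. 84.]
top 300 12 [-39. -30.] [ 9. 30.]
scene 120 109 [-457.  362.] [-20. 125.]
scene 150 209 [-463.  435.] [-46. 125.]
scene 180 271 [-461.  425.] [-27. 124.]
scene 210 242 [-19. 456.] [12. 89.]
scene 240 419 [-37. 423.] [-8. 42.]
scene 270 335 [-37.  15.] [-6. 41.]
scene 300 102 [-40. 465.] [-83.  95.]
```

View pics/s4.png

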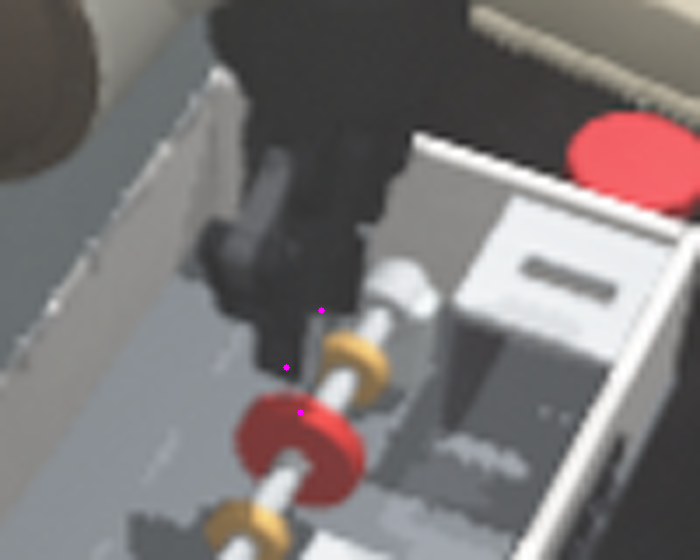

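```bash
python3 -m jog '[{"hand":28,"dx":0,"dy":0,"dz":20,"rx":0,"ry":0,"rz":0},{"hand":28,"dx":0,"dy":0,"dz":15,"rx":0,"ry":0,"rz":0},{"hand":28,"dx":0,"dy":0,"dz":8,"rx":0,"ry":0,"rz":0},{"hand":28,"dx":0,"dy":0,"dz":0,"rx":0,"ry":0,"rz":0}]'; python3 st.py;python3 - <<'E'
from h import *
d=arm.get_image("scene");crop(d,"s5.png",320,130,100,80,7)
E
```

```text
clock: 3.22
position: [539.5, -36.1, 62.9]
ee_rot: [0.799, -0.601, -0.0, 0.0]
contact_force: [-0.9, 0.8, 0.5]
gripper_width: 28.2
local tcp [-1.   2.4] 62.9 yawerr -0.002 F [-0.7  1.1  0.5] T [-0.02  0.06 -0.  ] w 28.2 t 3.2167 j [ 0.23  0.43 -0.41 -0.   -0.73  1.62]
```

View pics/s5.png

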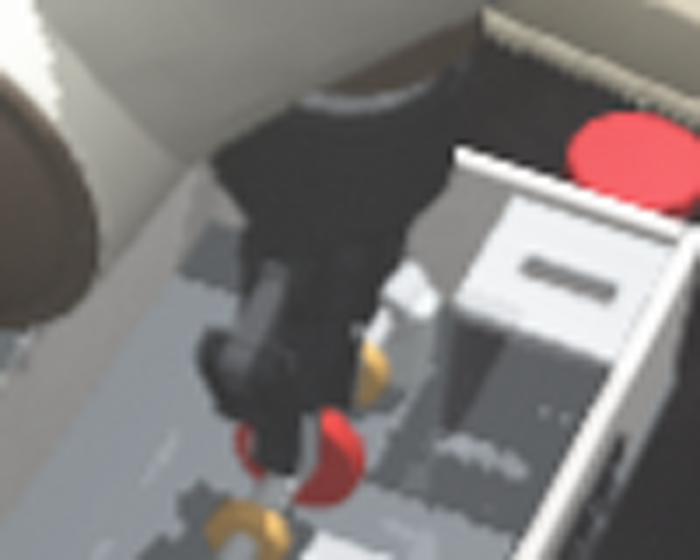

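```bash
python3 -m jog '[{"hand":18,"dx":0,"dy":0,"dz":0,"rx":0,"ry":0,"rz":0},{"hand":18,"dx":0,"dy":0,"dz":0,"rx":0,"ry":0,"rz":0},{"hand":18,"dx":-4,"dy":0,"dz":0,"rx":0,"ry":0,"rz":0},{"hand":18,"dx":-3,"dy":0,"dz":0,"rx":0,"ry":0,"rz":0}]'; python3 st.py; python3 -m jog '[{"hand":18,"dx":-2,"dy":0,"dz":0,"rx":0,"ry":0,"rz":0},{"hand":18,"dx":0,"dy":0,"dz":0,"rx":0,"ry":0,"rz":0}]'; python3 st.py
```

```text
clock: 3.6
position: [538.8, -29.4, 64.4]
ee_rot: [0.799, -0.601, 0.001, -0.001]
contact_force: [0.2, -1.4, 0.2]
gripper_width: 18.1
local tcp [0.2 9. ] 64.4 yawerr -0.002 F [-0.2 -1.3  0.2] T [-0.52 -0.22 -0.06] w 18.1 t 3.6 j [ 0.25  0.42 -0.41  0.   -0.73  1.6 ]
clock: 3.77
position: [538.5, -28.3, 64.2]
ee_rot: [0.8, -0.6, 0.001, -0.0]
contact_force: [2.0, -6.2, 3.0]
gripper_width: 18.0
local tcp [ 0.2 10.2] 64.2 yawerr -0.0 F [ 0.2 -6.5  3. ] T [-1.86 -0.62  0.01] w 18.0 t 3.7667 j [ 0.25  0.42 -0.42  0.   -0.73  1.6 ]
```

```bash
python3 -m jog '[{"hand":18,"dx":-2,"dy":0,"dz":0,"rx":0,"ry":0,"rz":0},{"hand":18,"dx":0,"dy":0,"dz":0,"rx":0,"ry":0,"rz":0}]'; python3 st.py; python3 -m jog '[{"hand":18,"dx":-1.5,"dy":0,"dz":0,"rx":0,"ry":0,"rz":0},{"hand":18,"dx":0,"dy":0,"dz":0,"rx":0,"ry":0,"rz":0}]'; python3 st.py
```

```text
clock: 3.93
position: [538.4, -28.1, 64.3]
ee_rot: [0.8, -0.6, 0.002, 0.001]
contact_force: [5.0, -14.9, -0.3]
gripper_width: 18.0
local tcp [ 0.2 10.4] 64.3 yawerr -0.0 F [  0.7 -15.7  -0.3] T [-4.23 -1.45 -0.  ] w 18.0 t 3.9333 j [ 0.25  0.42 -0.42  0.01 -0.73  1.6 ]
clock: 4.1
position: [538.4, -27.9, 64.3]
ee_rot: [0.8, -0.6, 0.003, 0.001]
contact_force: [7.0, -20.8, -2.4]
gripper_width: 18.3
local tcp [ 0.2 10.6] 64.3 yawerr -0.0 F [  0.9 -21.9  -2.4] T [-5.94 -2.07 -0.03] w 18.3 t 4.1 j [ 0.25  0.42 -0.42  0.01 -0.73  1.59]
```

```bash
python3 -m jog '[{"hand":18,"dx":7,"dy":0,"dz":0,"rx":0,"ry":0,"rz":0},{"hand":18,"dx":6,"dy":0,"dz":1,"rx":0,"ry":0,"rz":0},{"hand":18,"dx":5,"dy":0,"dz":0,"rx":0,"ry":0,"rz":0},{"hand":18,"dx":4,"dy":0,"dz":0,"rx":0,"ry":0,"rz":0},{"hand":18,"dx":0,"dy":0,"dz":0,"rx":0,"ry":0,"rz":0}]'; python3 st.py; python3 -m jog '[{"hand":18,"dx":2,"dy":0,"dz":0,"rx":0,"ry":0,"rz":0},{"hand":18,"dx":1,"dy":0,"dz":0,"rx":0,"ry":0,"rz":0},{"hand":18,"dx":0,"dy":0,"dz":0,"rx":0,"ry":0,"rz":0}]'; python3 st.py
```

```text
clock: 4.52
position: [542.6, -45.5, 62.2]
ee_rot: [0.799, -0.601, -0.0, 0.0]
contact_force: [0.7, 0.2, -0.2]
gripper_width: 17.9
local tcp [-0.6 -7.5] 62.2 yawerr -0.002 F [ 0.7 -0.  -0.2] T [ 0.   -0.01  0.04] w 17.9 t 4.5167 j [ 0.21  0.43 -0.4  -0.   -0.73  1.64]
clock: 4.77
position: [543.4, -48.0, 62.2]
ee_rot: [0.799, -0.601, -0.0, 0.0]
contact_force: [-0.8, 1.3, -0.4]
gripper_width: 18.0
local tcp [ -0.6 -10.2] 62.2 yawerr -0.002 F [-0.4  1.4 -0.4] T [ 0.21 -0.02  0.03] w 18.0 t 4.7667 j [ 0.21  0.44 -0.4  -0.   -0.74  1.64]
```

```bash
python3 -m jog '[{"hand":18,"dx":2,"dy":0,"dz":0,"rx":0,"ry":0,"rz":0},{"hand":18,"dx":1,"dy":0,"dz":0,"rx":0,"ry":0,"rz":0},{"hand":18,"dx":0,"dy":0,"dz":0,"rx":0,"ry":0,"rz":0}]'; python3 st.py; python3 -m jog '[{"hand":18,"dx":2,"dy":0,"dz":0,"rx":0,"ry":0,"rz":0},{"hand":18,"dx":1.5,"dy":0,"dz":0,"rx":0,"ry":0,"rz":0},{"hand":18,"dx":0,"dy":0,"dz":0,"rx":0,"ry":0,"rz":0}]'; python3 st.py
```

```text
clock: 5.02
position: [543.9, -50.0, 62.2]
ee_rot: [0.799, -0.601, -0.001, -0.001]
contact_force: [-1.1, 6.6, -0.0]
gripper_width: 17.8
local tcp [ -0.6 -12.2] 62.2 yawerr -0.002 F [ 0.8  6.7 -0. ] T [1.88 0.53 0.04] w 17.8 t 5.0167 j [ 0.2   0.44 -0.4  -0.   -0.74  1.65]
clock: 5.27
position: [544.0, -50.3, 62.3]
ee_rot: [0.799, -0.601, -0.002, -0.002]
contact_force: [-6.0, 21.2, 5.3]
gripper_width: 18.0
local tcp [ -0.6 -12.6] 62.3 yawerr -0.003 F [ 0.2 22.   5.3] T [6.07 1.89 0.01] w 18.0 t 5.2667 j [ 0.2   0.44 -0.39 -0.01 -0.74  1.66]
```

```bash
python3 -m jog '[{"hand":18,"dx":-5,"dy":0,"dz":0,"rx":0,"ry":0,"rz":0},{"hand":18,"dx":-3,"dy":0,"dz":-3,"rx":0,"ry":0,"rz":0},{"hand":18,"dx":0,"dy":0,"dz":-20,"rx":0,"ry":0,"rz":0},{"hand":18,"dx":0,"dy":0,"dz":-40,"rx":0,"ry":0,"rz":0},{"hand":0,"dx":0,"dy":0,"dz":-40,"rx":0,"ry":0,"rz":0}]';python3 st.py; python3 -m jog '[{"hand":0,"dx":0,"dy":0,"dz":-40,"rx":0,"ry":0,"rz":0},{"hand":0,"dx":0,"dy":0,"dz":-40,"rx":0,"ry":0,"rz":0},{"hand":0,"dx":0,"dy":0,"dz":-40,"rx":0,"ry":0,"rz":0},{"hand":0,"dx":0,"dy":0,"dz":-30,"rx":0,"ry":0,"rz":0},{"hand":0,"dx":0,"dy":0,"dz":0,"rx":0,"ry":0,"rz":0}]'; python3 st.py
python3 - <<'E'
from h import *
d=arm.get_image("scene");crop(d,"s6.png",260,30,180,200,4)
d=arm.get_image("top");crop(d,"t6.png",260,70,200,190,4)
E
```

```text
clock: 5.68
position: [541.9, -47.5, 165.5]
ee_rot: [0.799, -0.601, -0.001, 0.002]
contact_force: [2.1, 0.6, 0.4]
gripper_width: 7.3
local tcp [-1.9 -9.2] 165.5 yawerr -0.002 F [2.2 0.  0.4] T [ 0.05 -0.19 -0.02] w 7.3 t 5.6833 j [ 0.21  0.31 -0.29  0.   -0.98  1.64]
clock: 6.1
position: [545.9, -47.8, 323.8]
ee_rot: [0.799, -0.601, 0.006, -0.004]
contact_force: [0.7, 0.5, 1.1]
gripper_width: -0.0
local tcp [  1.9 -10.7] 323.8 yawerr -0.002 F [0.8 0.3 1.1] T [ 0.   -0.09  0.03] w -0.0 t 6.1 j [ 0.21  0.19 -0.03  0.   -1.33  1.64]
```

View pics/s6.png

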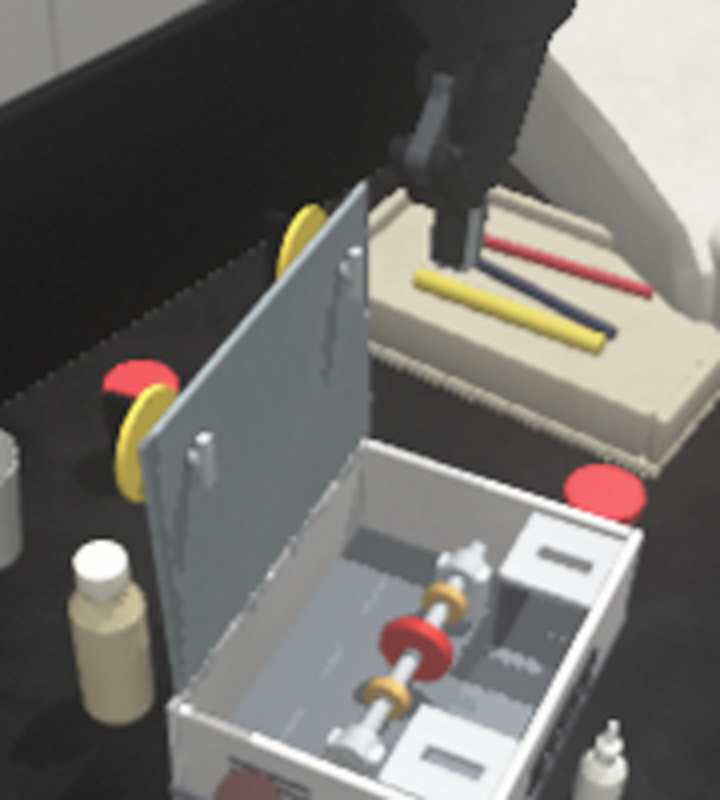

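View pics/t6.png

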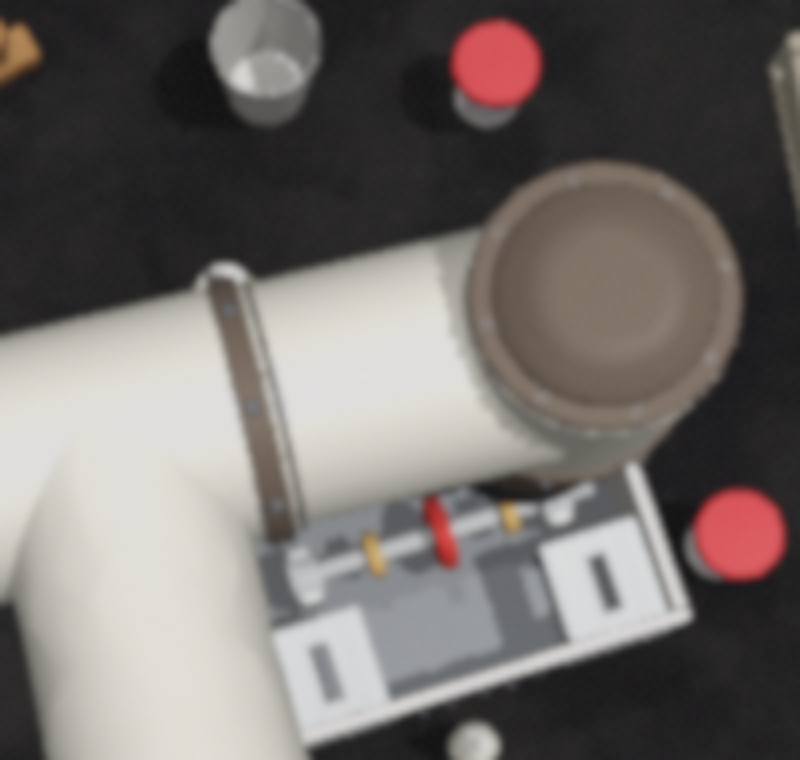

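Run:
```python
from h import *
O=np.array([541.1,-38.1]);TH=.283
Ru=np.array([[np.cos(TH),-np.sin(TH)],[np.sin(TH),np.cos(TH)]])
d=arm.get_image("top");P=cloud(d).reshape(-1,3);q=(P[:,:2]-O)@Ru
m=(P[:,2]>300)&(P[:,2]<900)&(abs(q[:,0])<200)
for a in range(-120,280,40):
    k=m&(q[:,1]>a)&(q[:,1]<a+40)
    if k.sum(): print(a,k.sum(),np.percentile(P[k,2],[2,50,99]).round(),np.percentile(q[k,0],[2,98]).round())
d=arm.get_image("scene");P=cloud(d).reshape(-1,3);q=(P[:,:2]-O)@Ru
m=(abs(q[:,1]-0)<250)&(abs(q[:,0])<120)&(P[:,2]>290)
for a in range(-120,240,40):
    k=m&(q[:,1]>a)&(q[:,1]<a+40)
    if k.sum(): print("s",a,k.sum(),np.percentile(P[k,2],[0,2,50,99]).round(),np.percentile(q[k,0],[2,98]).round())
```

```text
-80 169 [664. 667. 669.] [-23.  19.]
-40 2087 [574. 673. 678.] [-43.  36.]
0 2555 [464. 666. 678.] [-42.  35.]
40 1946 [620. 649. 656.] [-36.  38.]
80 2080 [622. 651. 660.] [-38.  43.]
120 6833 [642. 670. 709.] [-196.   40.]
160 6622 [638. 673. 711.] [-196.   43.]
200 1014 [624. 653. 696.] [-198.   44.]
s -80 49 [367. 370. 392. 406.] [-15. -12.]
s -40 429 [316. 319. 413. 508.] [-41.   8.]
s 0 2741 [322. 340. 467. 517.] [-38.  25.]
s 40 193 [386. 388. 406. 415.] [-14.  10.]
s 160 2 [582. 582. 583. 584.] [-17. -15.]
s 200 311 [573. 574. 582. 589.] [-18.  29.]
```

```bash
python3 -m jog '[{"hand":0,"dx":-5,"dy":-35,"dz":0,"rx":0,"ry":0,"rz":0},{"hand":0,"dx":-4,"dy":-35,"dz":0,"rx":0,"ry":0,"rz":0},{"hand":0,"dx":0,"dy":-35,"dz":0,"rx":0,"ry":0,"rz":0},{"hand":0,"dx":0,"dy":-25,"dz":0,"rx":0,"ry":0,"rz":0},{"hand":0,"dx":0,"dy":0,"dz":0,"rx":0,"ry":0,"rz":0}]';python3 st.py; python3 -m jog '[{"hand":0,"dx":0,"dy":0,"dz":30,"rx":0,"ry":0,"rz":0},{"hand":0,"dx":0,"dy":0,"dz":30,"rx":0,"ry":0,"rz":0},{"hand":0,"dx":0,"dy":0,"dz":20,"rx":0,"ry":0,"rz":0},{"hand":0,"dx":0,"dy":0,"dz":0,"rx":0,"ry":0,"rz":0}]'; python3 st.py
```

```text
clock: 6.72
position: [668.1, -0.9, 309.8]
ee_rot: [0.799, -0.601, -0.002, 0.002]
contact_force: [-0.4, -0.4, -0.5]
gripper_width: -0.1
local tcp [132.4   0.3] 309.8 yawerr -0.001 F [-0.5 -0.2 -0.5] T [-0.01 -0.04 -0.03] w -0.1 t 6.7167 j [ 0.24  0.43  0.27 -0.   -1.42  1.61]
clock: 7.05
position: [661.4, -2.5, 227.6]
ee_rot: [0.799, -0.601, -0.005, 0.005]
contact_force: [-0.8, -0.4, -1.7]
gripper_width: -0.0
local tcp [125.5   0.6] 227.6 yawerr -0.003 F [-0.9 -0.1 -1.7] T [-0.02  0.1   0.03] w -0.0 t 7.05 j [ 0.24  0.46  0.11 -0.   -1.24  1.61]
```

```bash
python3 - <<'E'
import numpy as np
r=135
for p in np.arange(1.63,-.05,-.1):
    p=max(p,0); print(round(p,2),"x",round(88-r*np.cos(p)+2.5*np.sin(p)+11,1),"z",round(92.5+r*np.sin(p)+2.5*np.cos(p),1))
E
python3 -m jog '[{"hand":0,"dx":0,"dy":6,"dz":0,"rx":0,"ry":0,"rz":0},{"hand":0,"dx":0,"dy":6,"dz":0,"rx":0,"ry":0,"rz":0},{"hand":0,"dx":0,"dy":6,"dz":0,"rx":0,"ry":0,"rz":0}]'; python3 st.py
```

```text
1.63 x 109.5 z 227.1
1.53 x 96.0 z 227.5
1.43 x 82.5 z 226.5
1.33 x 69.2 z 224.2
1.23 x 56.2 z 220.6
1.13 x 43.7 z 215.7
1.03 x 31.6 z 209.5
0.93 x 20.3 z 202.2
0.83 x 9.7 z 193.8
0.73 x 0.1 z 184.4
0.63 x -8.6 z 174.1
0.53 x -16.2 z 162.9
0.43 x -22.7 z 151.0
0.33 x -27.9 z 138.6
0.23 x -31.9 z 125.7
0.13 x -34.5 z 112.5
0.03 x -35.9 z 99.0
clock: 7.3
position: [648.6, -7.2, 237.3]
ee_rot: [0.799, -0.601, 0.002, -0.001]
contact_force: [4.7, 0.7, -1.8]
gripper_width: 0.1
local tcp [111.8  -0.4] 237.3 yawerr -0.002 F [ 4.7 -0.7 -1.8] T [ 0.06 -1.15 -0.01] w 0.1 t 7.3 j [ 0.24  0.42  0.08  0.   -1.22  1.61]
```

```bash
python3 -m jog '[{"hand":0,"dx":0,"dy":13,"dz":0,"rx":0,"ry":0,"rz":0},{"hand":0,"dx":0,"dy":13,"dz":1,"rx":0,"ry":0,"rz":0},{"hand":0,"dx":0,"dy":13,"dz":2,"rx":0,"ry":0,"rz":0},{"hand":0,"dx":0,"dy":13,"dz":4,"rx":0,"ry":0,"rz":0}]'; python3 st.py
```

```text
clock: 7.63
position: [600.9, -21.2, 232.6]
ee_rot: [0.799, -0.601, 0.005, -0.004]
contact_force: [2.8, 2.3, 5.5]
gripper_width: -0.2
local tcp [62.1 -0.5] 232.6 yawerr -0.001 F [3.3 1.5 5.5] T [ 0.44 -0.95 -0.04] w -0.2 t 7.6333 j [ 0.23  0.34 -0.06  0.   -1.16  1.62]
```

```bash
python3 -m jog '[{"hand":0,"dx":0,"dy":13,"dz":4,"rx":0,"ry":0,"rz":0},{"hand":0,"dx":0,"dy":13,"dz":6,"rx":0,"ry":0,"rz":0},{"hand":0,"dx":0,"dy":13,"dz":7,"rx":0,"ry":0,"rz":0},{"hand":0,"dx":0,"dy":12,"dz":8,"rx":0,"ry":0,"rz":0}]'; python3 st.py;python3 - <<'E'
from h import *
d=arm.get_image("scene");crop(d,"s7.png",260,30,180,200,4)
E
```

```text
clock: 7.97
position: [551.0, -35.6, 207.4]
ee_rot: [0.8, -0.601, 0.004, -0.004]
contact_force: [3.3, -0.3, 0.6]
gripper_width: 0.6
local tcp [10.2 -0.4] 207.4 yawerr -0.001 F [ 3.1 -1.2  0.6] T [ 0.05 -0.77  0.03] w 0.6 t 7.9667 j [ 0.23  0.28 -0.22  0.   -1.07  1.62]
```

View pics/s7.png

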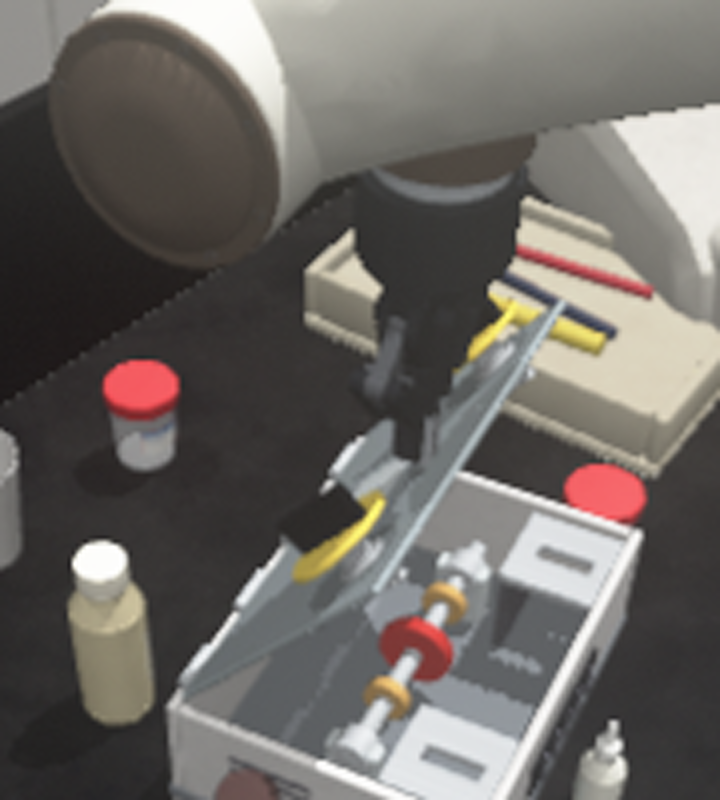

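Panel is following the fingertips, about 0.9 rad (edge at crop 560,305 to 375,595). Continue along the arc.

```bash
python3 -m jog '[{"hand":0,"dx":0,"dy":11,"dz":9,"rx":0,"ry":0,"rz":0},{"hand":0,"dx":0,"dy":10,"dz":10,"rx":0,"ry":0,"rz":0},{"hand":0,"dx":0,"dy":9,"dz":11,"rx":0,"ry":0,"rz":0},{"hand":0,"dx":0,"dy":8,"dz":12,"rx":0,"ry":0,"rz":0}]'; python3 st.py;  python3 -m jog '[{"hand":0,"dx":0,"dy":7,"dz":13,"rx":0,"ry":0,"rz":0},{"hand":0,"dx":0,"dy":5,"dz":13,"rx":0,"ry":0,"rz":0},{"hand":0,"dx":0,"dy":4,"dz":13,"rx":0,"ry":0,"rz":0}]'; python3 st.py
```

```text
clock: 8.35
position: [514.5, -46.1, 163.9]
ee_rot: [0.799, -0.601, 0.003, -0.003]
contact_force: [3.3, -0.1, 1.2]
gripper_width: 0.1
local tcp [-27.8  -0.3] 163.9 yawerr -0.001 F [ 3.2 -1.   1.2] T [ 0.09 -0.76  0.03] w 0.1 t 8.35 j [ 0.23  0.26 -0.36  0.   -0.94  1.63]
clock: 8.6
position: [499.1, -50.5, 124.3]
ee_rot: [0.799, -0.601, 0.002, -0.002]
contact_force: [2.0, 1.1, 1.2]
gripper_width: -0.3
local tcp [-43.8  -0.2] 124.3 yawerr -0.001 F [2.2 0.5 1.2] T [ 0.15 -0.47 -0.03] w -0.3 t 8.6 j [ 0.22  0.28 -0.44  0.   -0.84  1.63]
```

```bash
python3 -m jog '[{"hand":0,"dx":0,"dy":2,"dz":13,"rx":0,"ry":0,"rz":0},{"hand":0,"dx":0,"dy":0,"dz":9,"rx":0,"ry":0,"rz":0},{"hand":0,"dx":0,"dy":0,"dz":5,"rx":0,"ry":0,"rz":0},{"hand":0,"dx":0,"dy":0,"dz":2,"rx":0,"ry":0,"rz":0},{"hand":0,"dx":0,"dy":0,"dz":0,"rx":0,"ry":0,"rz":0}]'; python3 st.py;  python3 -m jog '[{"hand":0,"dx":0,"dy":0,"dz":3,"rx":0,"ry":0,"rz":0},{"hand":0,"dx":0,"dy":0,"dz":0,"rx":0,"ry":0,"rz":0}]'; python3 st.py
```

```text
clock: 9.02
position: [495.2, -51.3, 95.0]
ee_rot: [0.799, -0.601, -0.0, 0.001]
contact_force: [-4.1, -0.2, 8.7]
gripper_width: -0.3
local tcp [-47.7   0.1] 95.0 yawerr -0.001 F [-4.   0.9  8.7] T [-0.01  1.2  -0.02] w -0.3 t 9.0167 j [ 0.22  0.32 -0.48  0.   -0.77  1.63]
clock: 9.18
position: [495.3, -51.4, 94.8]
ee_rot: [0.8, -0.6, 0.0, 0.001]
contact_force: [-10.6, 2.4, 27.3]
gripper_width: 0.2
local tcp [-47.7   0.1] 94.8 yawerr 0.0 F [-9.5  5.3 27.3] T [0.61 3.21 0.01] w 0.2 t 9.1833 j [ 0.22  0.32 -0.48  0.   -0.77  1.63]
```

```bash
python3 -m jog '[{"hand":0,"dx":0,"dy":0,"dz":0,"rx":0,"ry":0,"rz":0},{"hand":0,"dx":0,"dy":0,"dz":-10,"rx":0,"ry":0,"rz":0},{"hand":0,"dx":0,"dy":0,"dz":-40,"rx":0,"ry":0,"rz":0},{"hand":40,"dx":0,"dy":0,"dz":-40,"rx":0,"ry":0,"rz":0},{"hand":40,"dx":0,"dy":0,"dz":0,"rx":0,"ry":0,"rz":0}]'; python3 st.py;python3 - <<'E'
from h import *
O=np.array([541.1,-38.1]);TH=.283
Ru=np.array([[np.cos(TH),-np.sin(TH)],[np.sin(TH),np.cos(TH)]])
W=lambda x,y,z: np.r_[O+Ru@np.array([x,y]),z]
for n,b in(("scene",(280,70,180,200,4)),("top",(270,110,190,160,4))):
    d=arm.get_image(n)
    pts=[W(-60,84,115),W(-60,-86,115),W(-60+26,84,137),W(-60-26,84,137),W(-34,-86,137),W(-86,-86,137)]
    crop(d,n+"8.png",*b,pts=proj(d,np.array(pts)))
    P=cloud(d).reshape(-1,3);hsv=cv2.cvtColor(d["img"],cv2.COLOR_RGB2HSV).reshape(-1,3)
    q=(P[:,:2]-O)@Ru
    y=(hsv[:,0]>18)&(hsv[:,0]<34)&(hsv[:,1]>130)&(abs(q[:,0]+60)<45)
    for s in(85,-85):
        k=y&(abs(q[:,1]-s)<42);
        if k.sum()>5:print(n,s,k.sum(),np.median(q[k],0).round(1),((q[k].min(0)+q[k].max(0))/2).round(1),np.median(P[k,2]).round(1))
    m=(abs(q[:,1])<40)&(q[:,0]>-60)&(q[:,0]<60)&(P[:,2]<110)&(P[:,2]>70)
    k=m&(abs(hsv[:,1].astype(int))<80)
    if k.sum()>20:print(n,"panel tilt",np.polyfit(q[k,0]-88,P[k,2],1),k.sum())
E
```

```text
clock: 9.6
position: [500.7, -50.9, 189.0]
ee_rot: [0.8, -0.6, 0.007, -0.005]
contact_force: [0.7, 1.6, 1.1]
gripper_width: 23.3
local tcp [-42.4  -1. ] 189.0 yawerr 0.0 F [1.2 1.4 1.1] T [ 0.02 -0.15 -0.01] w 23.3 t 9.6 j [ 0.22  0.21 -0.36  0.   -0.98  1.63]
scene 85 124 [-58.5  92.9] [-60.5  89.1] 116.0
scene -85 120 [-62.5 -77.1] [-61.3 -85. ] 115.8
scene panel tilt [6.33710884e-04 9.65107739e+01] 1349
top 85 19 [-75.7  91.4] [-76.1  92. ] 116.8
top panel tilt [-3.02059815e-02  9.37745348e+01] 189
```

View pics/scene8.png

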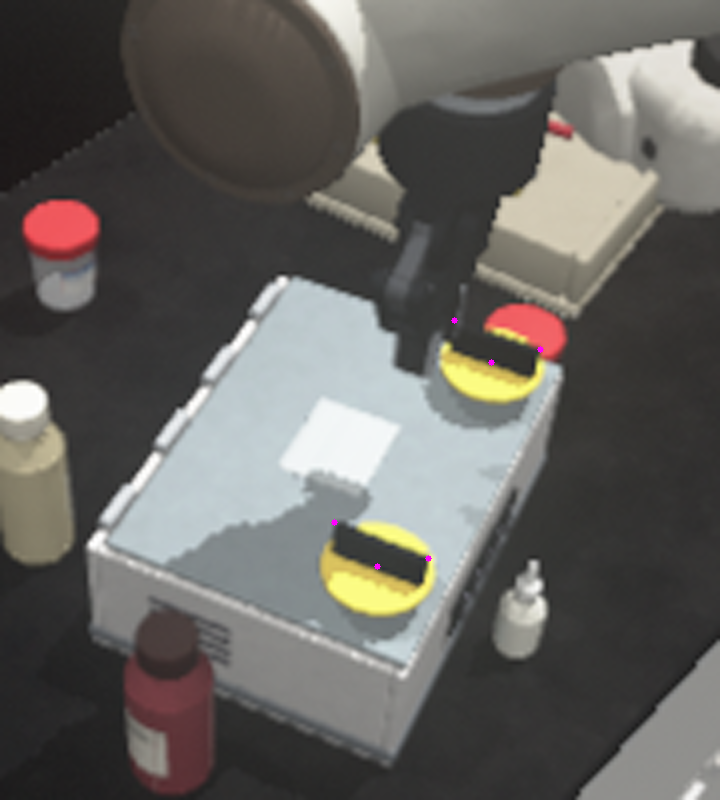

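View pics/top8.png

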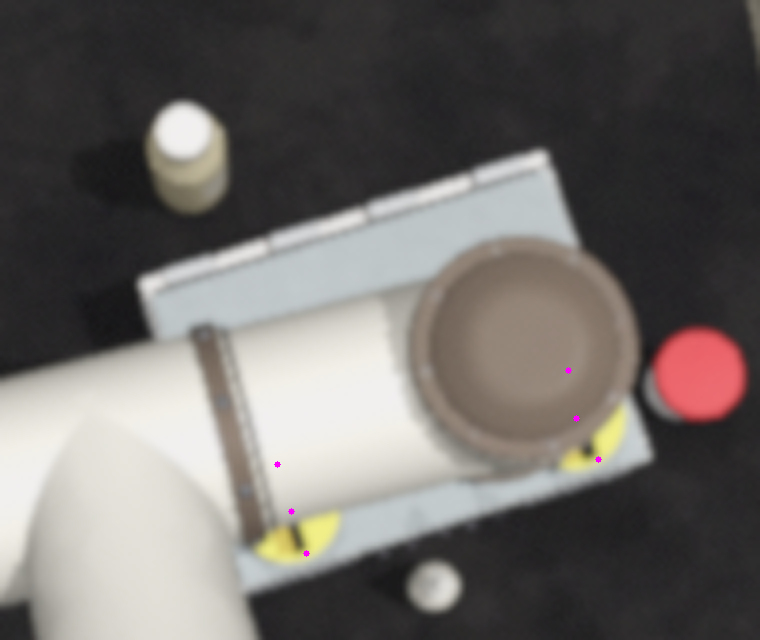

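```bash
python3 -m jog '[{"hand":40,"dx":-30,"dy":6,"dz":0,"rx":0,"ry":0,"rz":0},{"hand":40,"dx":-30,"dy":6,"dz":0,"rx":0,"ry":0,"rz":0},{"hand":40,"dx":-26,"dy":6,"dz":0,"rx":0,"ry":0,"rz":0},{"hand":40,"dx":0,"dy":0,"dz":20,"rx":0,"ry":0,"rz":0},{"hand":40,"dx":0,"dy":0,"dz":0,"rx":0,"ry":0,"rz":0}]'; python3 st.py;python3 - <<'E'
from h import *
d=arm.get_image("scene");crop(d,"s9.png",310,130,130,130,5)
E
```

```text
clock: 10.12
position: [451.0, 26.8, 157.1]
ee_rot: [0.8, -0.601, -0.003, 0.003]
contact_force: [-0.5, -1.0, -0.7]
gripper_width: 39.7
local tcp [-68.4  87.4] 157.1 yawerr -0.0 F [-0.7 -0.8 -0.7] T [-0.01  0.04  0.01] w 39.7 t 10.1167 j [ 0.42  0.17 -0.5  -0.   -0.91  1.43]
```

View pics/s9.png

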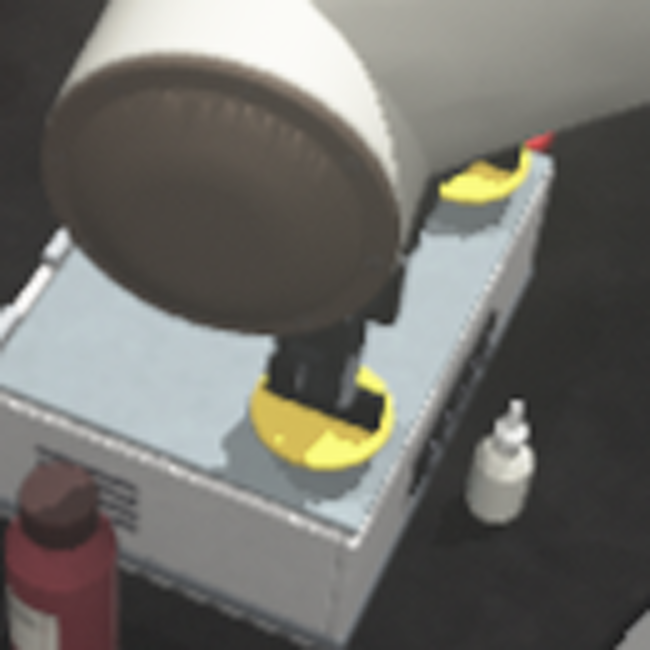

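```bash
python3 -m jog '[{"hand":40,"dx":2,"dy":-6,"dz":0,"rx":0,"ry":0,"rz":0},{"hand":40,"dx":0,"dy":0,"dz":0,"rx":0,"ry":0,"rz":0},{"hand":40,"dx":0,"dy":0,"dz":0,"rx":0,"ry":0,"rz":0}]'; python3 st.py
```

```text
clock: 10.42
position: [461.5, 25.8, 160.6]
ee_rot: [0.799, -0.602, 0.0, -0.0]
contact_force: [0.0, -0.4, -0.1]
gripper_width: 40.3
local tcp [-58.6  83.6] 160.6 yawerr -0.003 F [-0.1 -0.4 -0.1] T [-0.05 -0.01  0.  ] w 40.3 t 10.4167 j [ 0.41  0.18 -0.48  0.   -0.91  1.44]
```

```bash
python3 -m jog '[{"hand":40,"dx":-1,"dy":1,"dz":15,"rx":0,"ry":0,"rz":0},{"hand":40,"dx":0,"dy":0,"dz":15,"rx":0,"ry":0,"rz":0},{"hand":40,"dx":0,"dy":0,"dz":8,"rx":0,"ry":0,"rz":0},{"hand":40,"dx":0,"dy":0,"dz":0,"rx":0,"ry":0,"rz":0},{"hand":40,"dx":0,"dy":0,"dz":0,"rx":0,"ry":0,"rz":0}]'; python3 st.py;python3 - <<'E'
from h import *
d=arm.get_image("scene");crop(d,"s10.png",310,130,130,130,5)
E
```

```text
clock: 10.83
position: [459.5, 26.6, 122.4]
ee_rot: [0.799, -0.601, 0.0, 0.0]
contact_force: [0.1, -0.0, 0.3]
gripper_width: 39.9
local tcp [-60.3  84.9] 122.4 yawerr -0.002 F [ 0.1 -0.1  0.3] T [ 0.03  0.01 -0.01] w 39.9 t 10.8333 j [ 0.41  0.23 -0.54  0.   -0.81  1.44]
```

View pics/s10.png

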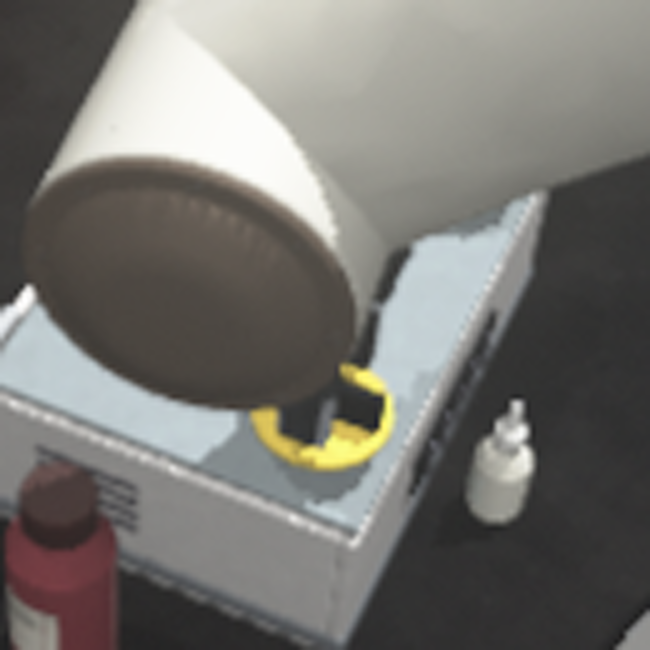

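```bash
python3 -m jog '[{"hand":4,"dx":0,"dy":0,"dz":0,"rx":0,"ry":0,"rz":0},{"hand":4,"dx":0,"dy":0,"dz":0,"rx":0,"ry":0,"rz":0},{"hand":4,"dx":0,"dy":0,"dz":0,"rx":0,"ry":0,"rz":0},{"hand":4,"dx":0,"dy":0,"dz":0,"rx":0,"ry":0,"rz":0},{"hand":4,"dx":0,"dy":0,"dz":0,"rx":0,"ry":0,"rz":0}]'; python3 st.py
```

```text
clock: 11.3
position: [459.9, 26.2, 123.2]
ee_rot: [0.799, -0.601, 0.001, -0.0]
contact_force: [1.7, -5.6, 2.3]
gripper_width: 5.1
local tcp [-60.   84.5] 123.2 yawerr -0.001 F [ 0.  -5.8  2.3] T [-1.54 -0.46  0.02] w 5.1 t 11.3 j [ 0.41  0.22 -0.54  0.   -0.81  1.44]
```

```bash
python3 -m jog '[{"hand":0,"dx":1.3,"dy":0,"dz":5,"rx":0,"ry":0,"rz":0},{"hand":0,"dx":0,"dy":0,"dz":5,"rx":0,"ry":0,"rz":0},{"hand":0,"dx":0,"dy":0,"dz":3,"rx":0,"ry":0,"rz":0},{"hand":0,"dx":0,"dy":0,"dz":0,"rx":0,"ry":0,"rz":0},{"hand":0,"dx":0,"dy":0,"dz":0,"rx":0,"ry":0,"rz":0}]'; python3 st.py
```

```text
clock: 11.72
position: [460.1, 26.0, 110.1]
ee_rot: [0.799, -0.601, 0.0, -0.0]
contact_force: [-2.5, -0.6, 9.3]
gripper_width: 5.2
local tcp [-59.9  84.1] 110.1 yawerr -0.001 F [-2.6  0.1  9.3] T [-0.09  0.71 -0.02] w 5.2 t 11.7167 j [ 0.41  0.24 -0.55  0.   -0.77  1.44]
```

```bash
python3 -m jog '[{"hand":0,"dx":0,"dy":0,"dz":1,"rx":0,"ry":0,"rz":0.05},{"hand":0,"dx":0,"dy":0,"dz":0,"rx":0,"ry":0,"rz":0.08},{"hand":0,"dx":0,"dy":0,"dz":0,"rx":0,"ry":0,"rz":0.1}]'; python3 st.py;python3 -m jog '[{"hand":0,"dx":0,"dy":0,"dz":0,"rx":0,"ry":0,"rz":0.12},{"hand":0,"dx":0,"dy":0,"dz":0,"rx":0,"ry":0,"rz":0.12},{"hand":0,"dx":0,"dy":0,"dz":0,"rx":0,"ry":0,"rz":0.12},{"hand":0,"dx":0,"dy":0,"dz":0,"rx":0,"ry":0,"rz":0.12}]'; python3 st.py
```

```text
clock: 11.97
position: [460.2, 26.1, 109.9]
ee_rot: [0.724, -0.69, 0.0, -0.001]
contact_force: [-4.3, 0.8, 14.8]
gripper_width: 5.3
local tcp [-59.8  84.2] 109.9 yawerr -0.235 F [-3.9  1.9 14.8] T [0.32 1.43 0.03] w 5.3 t 11.9667 j [ 0.41  0.24 -0.55  0.   -0.77  1.21]
clock: 12.3
position: [460.3, 26.4, 109.9]
ee_rot: [-0.538, 0.843, -0.0, 0.001]
contact_force: [-5.1, 2.9, 15.3]
gripper_width: 5.1
local tcp [-59.5  84.5] 109.9 yawerr -0.717 F [-4.1  4.2 15.3] T [0.74 1.45 0.02] w 5.1 t 12.3 j [ 0.41  0.24 -0.55  0.   -0.77  0.73]
```

```bash
python3 -m jog '[{"hand":0,"dx":0,"dy":0,"dz":0,"rx":0,"ry":0,"rz":0.12},{"hand":0,"dx":0,"dy":0,"dz":0,"rx":0,"ry":0,"rz":0.12},{"hand":0,"dx":0,"dy":0,"dz":0,"rx":0,"ry":0,"rz":0.12},{"hand":0,"dx":0,"dy":0,"dz":0,"rx":0,"ry":0,"rz":0.12},{"hand":0,"dx":0,"dy":0,"dz":0,"rx":0,"ry":0,"rz":0.12}]'; python3 st.py;python3 -m jog '[{"hand":0,"dx":0,"dy":0,"dz":0,"rx":0,"ry":0,"rz":0.12},{"hand":0,"dx":0,"dy":0,"dz":0,"rx":0,"ry":0,"rz":0.08},{"hand":0,"dx":0,"dy":0,"dz":0,"rx":0,"ry":0,"rz":0.05},{"hand":0,"dx":0,"dy":0,"dz":0,"rx":0,"ry":0,"rz":0.03},{"hand":0,"dx":0,"dy":0,"dz":0,"rx":0,"ry":0,"rz":0}]'; python3 st.py
```

```text
clock: 12.72
position: [460.7, 26.7, 110.0]
ee_rot: [-0.265, 0.964, 0.0, 0.002]
contact_force: [-4.2, 3.1, 14.1]
gripper_width: 5.6
local tcp [-59.1  84.7] 110.0 yawerr -1.317 F [-3.1  4.2 14.1] T [0.86 1.21 0.04] w 5.6 t 12.7167 j [ 0.41  0.24 -0.55 -0.   -0.77  0.13]
clock: 13.13
position: [461.0, 26.8, 110.0]
ee_rot: [-0.131, 0.991, 0.0, 0.002]
contact_force: [-3.7, 3.7, 13.4]
gripper_width: 4.8
local tcp [-58.8  84.7] 110.0 yawerr -1.591 F [-2.5  4.6 13.4] T [0.81 1.07 0.24] w 4.8 t 13.1333 j [ 0.41  0.24 -0.55  0.   -0.77 -0.15]
```

```bash
python3 -m jog '[{"hand":0,"dx":0,"dy":0,"dz":-3,"rx":0,"ry":0,"rz":0},{"hand":0,"dx":0,"dy":0,"dz":-3,"rx":0,"ry":0,"rz":0},{"hand":0,"dx":0,"dy":0,"dz":-1.5,"rx":0,"ry":0,"rz":0},{"hand":0,"dx":0,"dy":0,"dz":0,"rx":0,"ry":0,"rz":0}]'; python3 st.py;python3 -m jog '[{"hand":30,"dx":0,"dy":0,"dz":0,"rx":0,"ry":0,"rz":0},{"hand":30,"dx":0,"dy":0,"dz":0,"rx":0,"ry":0,"rz":0},{"hand":30,"dx":0,"dy":0,"dz":0,"rx":0,"ry":0,"rz":0},{"hand":30,"dx":0,"dy":0,"dz":-10,"rx":0,"ry":0,"rz":0},{"hand":40,"dx":0,"dy":0,"dz":-30,"rx":0,"ry":0,"rz":0}]'; python3 st.py
```

```text
clock: 13.47
position: [460.8, 26.8, 116.6]
ee_rot: [-0.131, 0.991, 0.001, 0.002]
contact_force: [-0.8, 1.9, 4.8]
gripper_width: 5.4
local tcp [-59.   84.7] 116.6 yawerr -1.59 F [-0.2  2.1  4.8] T [0.74 0.1  0.25] w 5.4 t 13.4667 j [ 0.41  0.23 -0.54 -0.   -0.79 -0.15]
clock: 13.88
position: [456.1, 24.6, 151.9]
ee_rot: [-0.13, 0.992, -0.001, -0.006]
contact_force: [0.8, -0.5, -0.1]
gripper_width: 39.3
local tcp [-64.1  83.9] 151.9 yawerr -1.593 F [ 0.6 -0.7 -0.1] T [ 0.03 -0.09 -0.02] w 39.3 t 13.8833 j [ 0.41  0.19 -0.5  -0.   -0.9  -0.15]
```

```bash
python3 -m jog '[{"hand":40,"dx":0,"dy":-34,"dz":-8,"rx":0,"ry":0,"rz":0},{"hand":40,"dx":0,"dy":-34,"dz":0,"rx":0,"ry":0,"rz":0},{"hand":40,"dx":0,"dy":-34,"dz":0,"rx":0,"ry":0,"rz":0},{"hand":40,"dx":0,"dy":-34,"dz":0,"rx":0,"ry":0,"rz":0},{"hand":40,"dx":0,"dy":-34,"dz":0,"rx":0,"ry":0,"rz":0}]'; python3 -m jog '[{"hand":40,"dx":0,"dy":0,"dz":0,"rx":0,"ry":0,"rz":-0.12},{"hand":40,"dx":0,"dy":0,"dz":0,"rx":0,"ry":0,"rz":-0.12},{"hand":40,"dx":0,"dy":0,"dz":0,"rx":0,"ry":0,"rz":-0.12},{"hand":40,"dx":0,"dy":0,"dz":0,"rx":0,"ry":0,"rz":-0.12},{"hand":40,"dx":0,"dy":0,"dz":0,"rx":0,"ry":0,"rz":-0.12}]'; python3 -m jog '[{"hand":40,"dx":0,"dy":0,"dz":0,"rx":0,"ry":0,"rz":-0.12},{"hand":40,"dx":0,"dy":0,"dz":0,"rx":0,"ry":0,"rz":-0.12},{"hand":40,"dx":0,"dy":0,"dz":0,"rx":0,"ry":0,"rz":-0.12},{"hand":40,"dx":0,"dy":0,"dz":0,"rx":0,"ry":0,"rz":-0.12},{"hand":40,"dx":0,"dy":0,"dz":0,"rx":0,"ry":0,"rz":-0.12}]'; python3 -m jog '[{"hand":40,"dx":0,"dy":0,"dz":0,"rx":0,"ry":0,"rz":-0.12},{"hand":40,"dx":0,"dy":0,"dz":0,"rx":0,"ry":0,"rz":-0.12},{"hand":40,"dx":0,"dy":0,"dz":0,"rx":0,"ry":0,"rz":-0.12},{"hand":40,"dx":0,"dy":0,"dz":0,"rx":0,"ry":0,"rz":-0.03},{"hand":40,"dx":0,"dy":0,"dz":0,"rx":0,"ry":0,"rz":0}]'; python3 st.py;python3 - <<'E'
from h import *
d=arm.get_image("scene");crop(d,"s11.png",310,110,130,150,5)
E
```

```text
clock: 14.3
position: [503.4, -140.1, 163.2]
ee_rot: [-0.131, 0.991, 0.0, -0.0]
contact_force: [0.3, 0.0, 0.5]
gripper_width: 40.0
clock: 14.72
position: [503.0, -138.8, 162.9]
ee_rot: [-0.42, 0.908, 0.0, -0.001]
contact_force: [-1.2, 0.8, -0.1]
gripper_width: 39.7
clock: 15.13
position: [503.1, -138.6, 162.9]
ee_rot: [-0.67, 0.743, 0.001, -0.001]
contact_force: [0.5, 1.0, 0.6]
gripper_width: 39.9
clock: 15.55
position: [503.1, -138.6, 163.0]
ee_rot: [0.799, -0.601, -0.001, 0.0]
contact_force: [0.8, 0.2, 0.1]
gripper_width: 40.1
local tcp [-64.5 -85.9] 163.0 yawerr -0.002 F [ 0.8 -0.   0.1] T [ 0.01 -0.04 -0.03] w 40.1 t 15.55 j [ 0.04  0.27 -0.34 -0.   -0.96  1.81]
```

View pics/s11.png

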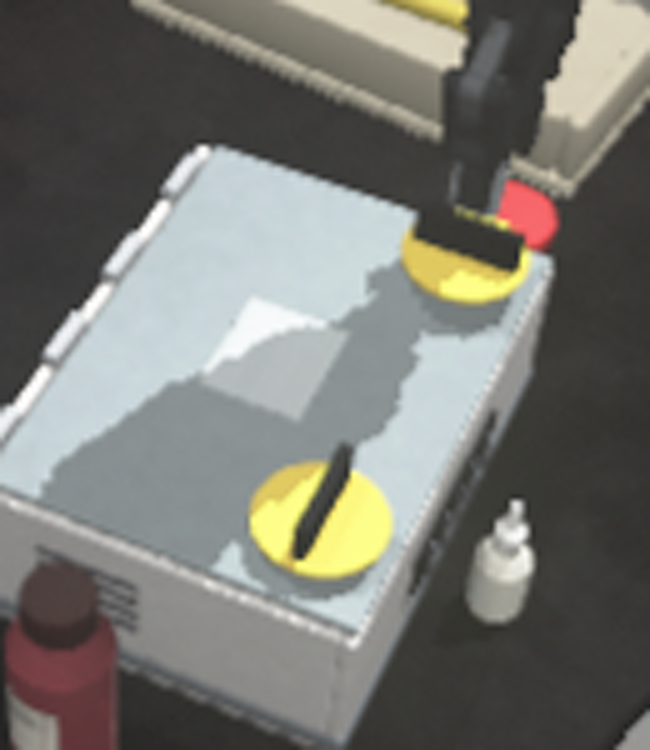

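```bash
python3 -m jog '[{"hand":40,"dx":0,"dy":-4.5,"dz":15,"rx":0,"ry":0,"rz":0},{"hand":40,"dx":0,"dy":0,"dz":15,"rx":0,"ry":0,"rz":0},{"hand":40,"dx":0,"dy":0,"dz":10,"rx":0,"ry":0,"rz":0},{"hand":40,"dx":0,"dy":0,"dz":0,"rx":0,"ry":0,"rz":0},{"hand":40,"dx":0,"dy":0,"dz":0,"rx":0,"ry":0,"rz":0}]'; python3 st.py;python3 - <<'E'
from h import *
d=arm.get_image("scene");crop(d,"s12.png",350,110,90,90,6)
E
```

```text
clock: 16.02
position: [507.6, -137.5, 123.3]
ee_rot: [0.799, -0.601, -0.001, 0.001]
contact_force: [0.7, 0.4, 1.1]
gripper_width: 39.9
local tcp [-59.9 -86. ] 123.3 yawerr -0.002 F [0.8 0.2 1.1] T [ 0.   -0.02 -0.04] w 39.9 t 16.0167 j [ 0.04  0.33 -0.38  0.   -0.86  1.81]
```

View pics/s12.png

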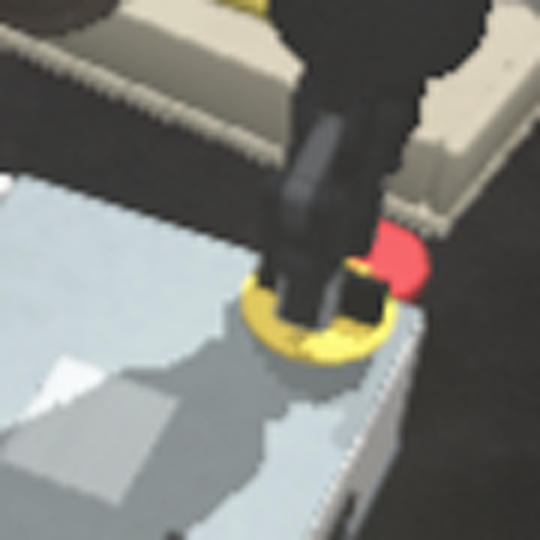

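Fingers straddle the right fin (crop 310,290). Grip, push in.

```bash
python3 -m jog '[{"hand":4,"dx":0,"dy":0,"dz":0,"rx":0,"ry":0,"rz":0},{"hand":4,"dx":0,"dy":0,"dz":0,"rx":0,"ry":0,"rz":0},{"hand":4,"dx":0,"dy":0,"dz":0,"rx":0,"ry":0,"rz":0},{"hand":4,"dx":0,"dy":0,"dz":0,"rx":0,"ry":0,"rz":0},{"hand":0,"dx":0,"dy":0,"dz":0,"rx":0,"ry":0,"rz":0}]'; python3 st.py;  python3 -m jog '[{"hand":0,"dx":0,"dy":0,"dz":5,"rx":0,"ry":0,"rz":0},{"hand":0,"dx":0,"dy":0,"dz":5,"rx":0,"ry":0,"rz":0},{"hand":0,"dx":0,"dy":0,"dz":4,"rx":0,"ry":0,"rz":0},{"hand":0,"dx":0,"dy":0,"dz":0,"rx":0,"ry":0,"rz":0},{"hand":0,"dx":0,"dy":0,"dz":0,"rx":0,"ry":0,"rz":0}]'; python3 st.py
```

```text
clock: 16.48
position: [508.4, -137.3, 124.5]
ee_rot: [0.799, -0.601, 0.001, -0.0]
contact_force: [-0.5, 0.8, 2.4]
gripper_width: 4.9
local tcp [-59.1 -86.1] 124.5 yawerr -0.002 F [-0.3  1.   2.4] T [0.14 0.1  0.06] w 4.9 t 16.4833 j [ 0.04  0.32 -0.38  0.   -0.86  1.81]
clock: 16.9
position: [508.5, -137.4, 111.5]
ee_rot: [0.8, -0.601, 0.001, -0.0]
contact_force: [-4.4, 2.3, 12.9]
gripper_width: 5.0
local tcp [-59.  -86.2] 111.5 yawerr -0.001 F [-3.6  3.4 12.9] T [ 0.69  1.17 -0.03] w 5.0 t 16.9 j [ 0.04  0.34 -0.4   0.   -0.83  1.81]
```

```bash
python3 -m jog '[{"hand":0,"dx":0,"dy":0,"dz":0.5,"rx":0,"ry":0,"rz":0.05},{"hand":0,"dx":0,"dy":0,"dz":0,"rx":0,"ry":0,"rz":0.08},{"hand":0,"dx":0,"dy":0,"dz":0,"rx":0,"ry":0,"rz":0.1}]'; python3 st.py;python3 -m jog '[{"hand":0,"dx":0,"dy":0,"dz":0,"rx":0,"ry":0,"rz":0.12},{"hand":0,"dx":0,"dy":0,"dz":0,"rx":0,"ry":0,"rz":0.12},{"hand":0,"dx":0,"dy":0,"dz":0,"rx":0,"ry":0,"rz":0.12},{"hand":0,"dx":0,"dy":0,"dz":0,"rx":0,"ry":0,"rz":0.12}]'; python3 st.py
```

```text
clock: 17.15
position: [508.6, -137.4, 111.4]
ee_rot: [0.724, -0.69, 0.001, -0.0]
contact_force: [-4.3, 2.6, 15.5]
gripper_width: 4.7
local tcp [-59.  -86.3] 111.4 yawerr -0.235 F [-3.4  3.7 15.5] T [0.86 1.4  0.05] w 4.7 t 17.15 j [ 0.04  0.34 -0.4   0.   -0.83  1.57]
clock: 17.48
position: [508.6, -137.3, 111.4]
ee_rot: [-0.539, 0.843, -0.001, 0.0]
contact_force: [-4.7, 3.4, 15.8]
gripper_width: 4.9
local tcp [-59.  -86.2] 111.4 yawerr -0.716 F [-3.6  4.6 15.8] T [0.91 1.39 0.04] w 4.9 t 17.4833 j [ 0.04  0.34 -0.4   0.   -0.83  1.09]
```

```bash
python3 -m jog '[{"hand":0,"dx":0,"dy":0,"dz":0,"rx":0,"ry":0,"rz":0.12},{"hand":0,"dx":0,"dy":0,"dz":0,"rx":0,"ry":0,"rz":0.12},{"hand":0,"dx":0,"dy":0,"dz":0,"rx":0,"ry":0,"rz":0.12},{"hand":0,"dx":0,"dy":0,"dz":0,"rx":0,"ry":0,"rz":0.12},{"hand":0,"dx":0,"dy":0,"dz":0,"rx":0,"ry":0,"rz":0.12}]'; python3 st.py;python3 -m jog '[{"hand":0,"dx":0,"dy":0,"dz":0,"rx":0,"ry":0,"rz":0.12},{"hand":0,"dx":0,"dy":0,"dz":0,"rx":0,"ry":0,"rz":0.08},{"hand":0,"dx":0,"dy":0,"dz":0,"rx":0,"ry":0,"rz":0.05},{"hand":0,"dx":0,"dy":0,"dz":0,"rx":0,"ry":0,"rz":0.03},{"hand":0,"dx":0,"dy":0,"dz":0,"rx":0,"ry":0,"rz":0}]'; python3 st.py
```

```text
clock: 17.9
position: [508.6, -137.3, 111.4]
ee_rot: [-0.265, 0.964, -0.001, 0.001]
contact_force: [-4.4, 2.7, 16.1]
gripper_width: 4.7
local tcp [-58.9 -86.2] 111.4 yawerr -1.316 F [-3.5  3.8 16.1] T [0.93 1.35 0.02] w 4.7 t 17.9 j [ 0.05  0.34 -0.4   0.   -0.83  0.49]
clock: 18.32
position: [508.6, -137.3, 111.5]
ee_rot: [-0.131, 0.991, -0.001, 0.001]
contact_force: [-4.4, 3.6, 16.3]
gripper_width: 5.0
local tcp [-58.9 -86.2] 111.5 yawerr -1.591 F [-3.2  4.7 16.3] T [1.02 1.3  0.21] w 5.0 t 18.3167 j [ 0.05  0.34 -0.4   0.   -0.83  0.22]
```

```bash
python3 -m jog '[{"hand":0,"dx":0,"dy":0,"dz":-3,"rx":0,"ry":0,"rz":0},{"hand":0,"dx":0,"dy":0,"dz":-3,"rx":0,"ry":0,"rz":0},{"hand":0,"dx":0,"dy":0,"dz":-2,"rx":0,"ry":0,"rz":0},{"hand":0,"dx":0,"dy":0,"dz":0,"rx":0,"ry":0,"rz":0}]'; python3 st.py;python3 -m jog '[{"hand":30,"dx":0,"dy":0,"dz":0,"rx":0,"ry":0,"rz":0},{"hand":30,"dx":0,"dy":0,"dz":0,"rx":0,"ry":0,"rz":0},{"hand":30,"dx":0,"dy":0,"dz":0,"rx":0,"ry":0,"rz":0},{"hand":30,"dx":0,"dy":0,"dz":-10,"rx":0,"ry":0,"rz":0},{"hand":40,"dx":0,"dy":0,"dz":-30,"rx":0,"ry":0,"rz":0}]'; python3 -m jog '[{"hand":40,"dx":0,"dy":0,"dz":-40,"rx":0,"ry":0,"rz":0},{"hand":40,"dx":0,"dy":0,"dz":-40,"rx":0,"ry":0,"rz":0},{"hand":40,"dx":0,"dy":0,"dz":-40,"rx":0,"ry":0,"rz":0},{"hand":40,"dx":0,"dy":0,"dz":-20,"rx":0,"ry":0,"rz":0},{"hand":40,"dx":0,"dy":0,"dz":0,"rx":0,"ry":0,"rz":0}]'; python3 st.py
python3 - <<'E'
from h import *
O=np.array([541.1,-38.1]);TH=.283
Ru=np.array([[np.cos(TH),-np.sin(TH)],[np.sin(TH),np.cos(TH)]])
d=arm.get_image("scene");crop(d,"s13.png",260,90,190,180,4)
P=cloud(d).reshape(-1,3);hsv=cv2.cvtColor(d["img"],cv2.COLOR_RGB2HSV).reshape(-1,3).astype(int);q=(P[:,:2]-O)@Ru
y=(hsv[:,0]>18)&(hsv[:,0]<34)&(hsv[:,1]>130)&(abs(q[:,0]+60)<45)
for s in(85,-85):
    k=y&(abs(q[:,1]-s)<42);print(s,k.sum(),np.median(P[k,2]).round(1))
    f=(abs(q[:,0]+60)<35)&(abs(q[:,1]-s)<32)&(P[:,2]>118)&(P[:,2]<150)
    if f.sum()>5:
        X=q[f]-q[f].mean(0);w,v=np.linalg.eigh(X.T@X);print(" fin",f.sum(),v[:,1].round(2),np.percentile(P[f,2],95).round(1))
k=(abs(q[:,1])<40)&(q[:,0]>-90)&(q[:,0]<80)&(P[:,2]<112)&(P[:,2]>70);print("panel",np.polyfit(q[k,0]-88,P[k,2],1),k.sum())
lab=(P[:,2]>20)&(P[:,2]<140)&((abs(q[:,0])>103)|(abs(q[:,1])>133))&(abs(q[:,0])<260)&(abs(q[:,1])<260)
n,l,st,c=cv2.connectedComponentsWithStats(lab.reshape(400,640).astype(np.uint8))
for i in range(1,n):
    if st[i,4]>25:u=l.ravel()==i;print("obj",st[i,4],np.median(P[u],0).round(),P[u].min(0).round(),P[u].max(0).round())
E
```

```text
clock: 18.65
position: [508.4, -137.2, 117.9]
ee_rot: [-0.131, 0.991, -0.0, 0.001]
contact_force: [-0.7, 1.1, 4.9]
gripper_width: 5.1
local tcp [-59.1 -86.1] 117.9 yawerr -1.591 F [-0.4  1.2  4.9] T [0.4  0.2  0.24] w 5.1 t 18.65 j [ 0.04  0.33 -0.39  0.   -0.85  0.22]
clock: 19.07
position: [504.8, -137.1, 153.7]
ee_rot: [-0.13, 0.991, 0.001, -0.005]
contact_force: [0.6, 0.2, -0.9]
gripper_width: 39.7
clock: 19.48
position: [510.4, -137.9, 304.1]
ee_rot: [-0.131, 0.991, -0.002, 0.006]
contact_force: [0.3, -0.6, 0.5]
gripper_width: 40.0
local tcp [-57.3 -87.3] 304.1 yawerr -1.591 F [ 0.1 -0.6  0.5] T [-0.01 -0.07  0.01] w 40.0 t 19.4833 j [ 0.04  0.17 -0.11  0.   -1.28  0.22]
85 50 109.8
 fin 99 [0. 1.] 132.6
-85 56 110.3
 fin 72 [-0.  1.] 131.8
panel [2.22949474e-03 9.65452608e+01] 1916
obj 220 [812. -84.  56.] [ 801. -116.   20.] [833. -67.  68.]
obj 169 [ 532. -226.   64.] [ 510. -246.   55.] [ 562. -204.   68.]
obj 668 [665.  88.  86.] [655.  58.  20.] [695. 101. 130.]
obj 160 [414. -56.  40.] [403. -70.  21.] [428. -47.  76.]
obj 779 [496. 146.  87.] [483. 113.  20.] [530. 160. 123.]
```

View pics/s13.png

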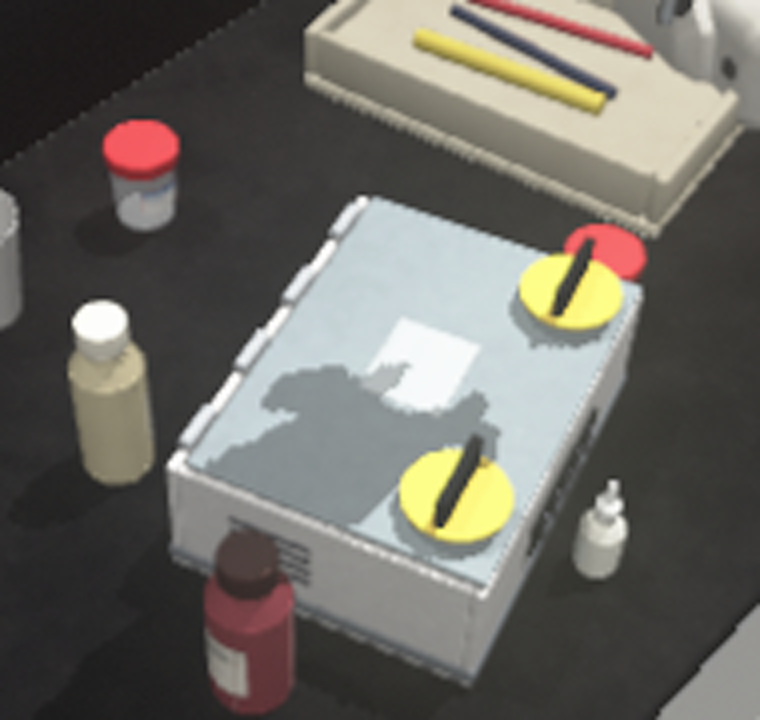

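```bash
python3 -c "
from bench import arm
print(arm.job_done())"
```

```text
the job is handed in; nothing more can be done
None
```

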